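# Line up the wheel nuts in the pit bench's feed rail

## Robot

A 6-joint arm with a two-finger parallel gripper is mounted at the origin on a cart in front of the work surface, level with it; the furniture and walls round the work are solid. World frame = base frame: x ahead of the robot, y to its left, z up, the work surface at z = 0. Lengths are in m, angles in rad, forces in N, time in s.
With the tool pointing down it reaches from about 0.375 to 0.9 m from the base axis. Payload 3.1 kg.
Tool frame: the origin (TCP) lies midway between the tips of the shut fingers; the grasp point (between the pads) lies 19 mm behind it; z points along the fingers, y is the line along which they close (so a half turn about z gives the same grasp; the last joint's range is limited). The gripper opens to 87 mm and grips with 3 to 60 N. Pads are 19 mm wide; open, the fingers measure 117 mm over their backs; the gripper's body (75 mm by 190 mm) begins 51 mm behind the grasp point.
Start: joints at [-1.437, 0.527, 1.433, -0, 1.181, -0.178], TCP at [0.192, -0.595, 0.223] pointing down, gripper open.
Joint ranges: [-3.08, 3.08], [-0.75, 2.2], [0.22, 2.44], [-1.43, 4.57], [0, 2.65], [-2.85, 2.85]. Speed limits (rad/s): [2.79, 2.79, 3.14, 3.14, 3.14, 3.14].

## Interface

Orientations are given as a unit quaternion [x, y, z, w].
In Python, from rig import status, imaging, order gives the robot as it stands.
- The arm moves only by the tool arm_command, never from a script. Its argument "deltas" is one flat list of numbers, 5 for each row, row after row: the opening, from -1 (shut) to 1 (fully open), so that 0 is half open, then the shift along the tool's x, y, z in m, then the turn about the tool's z in rad. In form: [gripper, tx, ty, tz, roll, gripper, tx, ty, tz, roll, ...]. A call has 1 to 12 rows; each row shifts and turns the commanded pose from where the row before left it, along the tool's axes as they then stand; what a row does not reach is not made up. A row lasts 1/8 s, in which the tool goes at most 62.5 mm and 10.7 degrees, less where a joint would pass 70% of its speed; a pose out of reach is approached as far as the arm can. A call with a gripper value outside its range is refused whole. The fingers move at their own pace and stop on an object; "newtons" is the grip in N (left out, the last holds). Time passes only in rows, so rows that do not move let the fingers close. It gives the time, the measured TCP pose, the force, the opening and the grip force at its end, in the units of the state.
- status.get_obs(): the state, without advancing time (a new reading comes with each control period).
- imaging.camera(name): name is "side" or "top" or "wrist"; returns (picture, depth): 400x640x3 uint8, red, green, blue; 400x640 float32, m along the optical axis (not along the pixel's ray), 0 where there is no reading.
- imaging.camera_params(name): a dict with "intrinsics" (3x3 intrinsics, pixels), "camera_from_world" (4x4, takes a point from world to camera coordinates). Camera axes: x right, y up, looking along -z (the intrinsics and any distortion apply to the point x, -y, -z); pixel columns grow to the right and rows downward; lengths in m; the calibration is good to about 2 mm. A picture is of the moment at which its call begins: read the wrist's pose just before it. camera_params takes no time and is no camera call; for the wrist camera it gives the pose at the moment of the call.
- order.hand_in(): hands the job in; it is judged then, once.
The state is a dict: "time": time; "q": joint angles; "joint_velocities": joint speeds; "joint_torque": joint torques, N m; "position": TCP position; "tool_rot": TCP orientation; "ft_force": force on the tool from outside, world axes, zero at the start; "moment": the same for the moment, N m; "grip_width": finger opening in m; "grip_force": force on a finger pad.
Only numpy, scipy, OpenCV 4.12 (cv2) and the standard library are available. Lean on these libraries where they do the work, as an engineer would, in place of code of your own. Each camera call takes 0.05 s, during which the arm holds its last target. There are 200 camera calls.

## Task

One wheel nut has rolled in under the tip-tray loader, behind its clear side guard: draw it out with the hooked rod, then put it into the loader's tray together with every wheel nut that lies on the rubber mat. When all the nuts lie in the tray, lift the tray by its bar and keep it tipped until all of them have run along the guide rail into the feed rail, then lower the tray fully again. At the end the hooked rod lies back in its rest, and the other things on the bench stay where they are.

Things in the scene. Friction and masses are not known exactly. Their poses are not given: they have to be found in the camera images.
- loader: Tip-tray loader, fixed: a box stand (x -172..0, y -70..70 mm, 80 high, no floor) with a hinged open tray on it and a sloping feed rail behind. Origin on the bench below the middle of the tray's hinge; +x from the lifting bar (robot side) to the hinge and down the rail, y left, z up; turned a few degrees. Front, back and +y side are closed (inner faces x -168, x -7, y 66 mm).
- guard (a point): Middle of the lower edge of the guard's outer face (loader x -88, y -70, z 34 mm; axes as the loader's): the clear plate, 4 mm thick, on the stand's -y side. Below it is the only opening: a slot 34 mm high over the bench, loader x -159 to -12, between corner posts. Above the space behind it is the tray (underside at z 82 mm).
- tray (a joint): Tilt of the tray in rad: 0 down and level, grows as the bar end is lifted, stop at 0.70. The tray (0.3 kg) falls shut when let go. Nuts begin to slide near 0.1 and run freely at 0.5 to 0.65, in 1 or 2 s. If nuts bridge the narrow end, lower the tray to about 0.05 and lift it again.
- tray_hinge (a point): Middle of the tray's hinge line, 85 mm above the bench; the tray turns about the loader's y axis through this point.
- tray_bar (a point): Middle of the lifting bar: round steel, 10 mm thick, 68 mm long, along the loader's y, held at both ends by 6 mm arms. With the tray down it is 210 mm before the hinge (loader x -210) and 20 mm higher than the hinge, 40 mm clear of the tray's end wall. Pinch it from above, one finger before and one behind it; it turns between the fingers as the tray tips.
- tray_floor (a point): Middle of the tray's clear floor, top face (loader x -82, z 85 mm with the tray down; axes as the loader's, turning with the tray). Inside x -82..82, y -65..65 mm, smooth, walls 16 high on three sides. A guide rail 5 thick, 14 high runs over (-35,-65), (2,0), (82,35) to the open mouth at the hinge end (y 37..65). Nuts go on its bar side: x -43, y -26..40, or x 5, y 18..48.
- rail (a point): Entrance of the feed rail: middle of its floor next to the hinge (loader x 1.5, y 51.5, z 83.5 mm). x runs down along its floor (slope 0.38 rad), y across, z square to it. U-channel 27 mm wide with a flared mouth, 18 deep, 148 long to the end stop; a clear strip covers x 17..119. A nut in it has its centre at z 6.5, |y| below 2 mm; it is in when x is over 12 mm.
- nut_d_mid (a point): Centre (6.5 mm up) of the dropped wheel nut; it starts flat on the bench under the tray, 39 to 66 mm behind the guard's outer face, 40 to 62 mm from the front panel. Bright wheel nut: serrated round collar 24 mm across with upright sides 8 mm high, 17 mm hexagon above, 13 mm high in all, 16 g. It slides easily on the tray and rail.
- hook_grip (a point): Centre of the hooked rod's handle, 7 mm above its underside; x along the rod to the hook, z up. Wooden handle 100 x 16 wide x 14 high. From x 50 a steel rod 5 mm thick, its axis 2 mm lower than this point, runs to x 170 and there turns sharply back on the +y side, ending at (160, 30): an acute hook, level. 70 g. With its tip towards the loader's +y the hook points to the loader's -x.
- hook_tip (a point): Middle of the turned-back part of the hook, at (160, 17, -2) mm from hook_grip: a nut caught in the hook lies within 20 mm of it.
- rest: The rod's plywood rest, fixed: board x -60..116, 44 wide, 8 high, with two slotted saddles 14 mm thick at x -38 (slot 24 wide, floor at z 18, for the handle) and x 95 (slot 14 wide, floor at z 20.5, for the rod); slot walls 9 high. Origin on the bench, x towards the hook (about world +y). Stowed, hook_grip is at (0, 0, 25 mm) here, axes alike; fingers fit between the saddles.
- nut_1_mid (a point): Centre (6.5 mm above its underside) of a wheel nut like the dropped one; at the start flat on the rubber parts mat right of the rod's rest, in a row along world y, 36 mm or more from its neighbours; 3 or 4 are present. The mat's top is at z = 3 mm; inside its rim (4.5 mm wide, 4.5 mm higher than the mat) it spans world x 0.338..0.446, y -0.371..-0.171 m.
- nut_2_mid (a point): Centre (6.5 mm above its underside) of a wheel nut like the dropped one; at the start flat on the rubber parts mat right of the rod's rest, in a row along world y, 36 mm or more from its neighbours; 3 or 4 are present. The mat's top is at z = 3 mm; inside its rim (4.5 mm wide, 4.5 mm higher than the mat) it spans world x 0.338..0.446, y -0.371..-0.171 m.
- nut_3_mid (a point): Centre (6.5 mm above its underside) of a wheel nut like the dropped one; at the start flat on the rubber parts mat right of the rod's rest, in a row along world y, 36 mm or more from its neighbours; 3 or 4 are present. The mat's top is at z = 3 mm; inside its rim (4.5 mm wide, 4.5 mm higher than the mat) it spans world x 0.338..0.446, y -0.371..-0.171 m.
- nut_4_mid (a point): Centre (6.5 mm above its underside) of a wheel nut like the dropped one; at the start flat on the rubber parts mat right of the rod's rest, in a row along world y, 36 mm or more from its neighbours; 3 or 4 are present. The mat's top is at z = 3 mm; inside its rim (4.5 mm wide, 4.5 mm higher than the mat) it spans world x 0.338..0.446, y -0.371..-0.171 m.
- wheel_1: spare buggy wheel, yellow hub, 110 mm across, lying on the large work mat far right; leave alone
- wheel_2: spare buggy wheel, white hub, 110 mm across, lying right of the feed rail; leave alone
- tin: round tin 75 mm across, 25 mm high, behind the nuts; leave alone
- motor_3: motor can 36x66x36 mm, left of the loader's bar; leave alone

How it is judged:
On the way, in this order (a step that is already met when the one before it is completed fails the run):
1. the dropped nut is drawn out with the hook: its centre is past the guard's outer face by 15 mm or more while it lies within 35 mm of the hook (y of nut_d_mid in the frame of loader below -0.085 m and distance between nut_d_mid and hook_tip below 0.035 m), for 0.1 s.
2. all the nuts lie in the tray together, the tray down (one that was knocked may have run into the feed rail already) ((((x of nut_d_mid in the frame of tray_floor between -0.083 and 0.086 m and y of nut_d_mid in the frame of tray_floor between -0.066 and 0.066 m and z of nut_d_mid in the frame of tray_floor between 0 and 0.035 m) and ((x of nut_1_mid in the frame of tray_floor between -0.083 and 0.086 m and y of nut_1_mid in the frame of tray_floor between -0.066 and 0.066 m and z of nut_1_mid in the frame of tray_floor between 0 and 0.035 m) or (x of nut_1_mid in the frame of rail between 0.012 and 0.152 m and y of nut_1_mid in the frame of rail between -0.006 and 0.006 m and z of nut_1_mid in the frame of rail between 0 and 0.014 m)) and (x of nut_2_mid in the frame of tray_floor between -0.083 and 0.086 m and y of nut_2_mid in the frame of tray_floor between -0.066 and 0.066 m and z of nut_2_mid in the frame of tray_floor between 0 and 0.035 m) and (x of nut_3_mid in the frame of tray_floor between -0.083 and 0.086 m and y of nut_3_mid in the frame of tray_floor between -0.066 and 0.066 m and z of nut_3_mid in the frame of tray_floor between 0 and 0.035 m) and (x of nut_4_mid in the frame of tray_floor between -0.083 and 0.086 m and y of nut_4_mid in the frame of tray_floor between -0.066 and 0.066 m and z of nut_4_mid in the frame of tray_floor between 0 and 0.035 m)) or ((x of nut_d_mid in the frame of tray_floor between -0.083 and 0.086 m and y of nut_d_mid in the frame of tray_floor between -0.066 and 0.066 m and z of nut_d_mid in the frame of tray_floor between 0 and 0.035 m) and (x of nut_1_mid in the frame of tray_floor between -0.083 and 0.086 m and y of nut_1_mid in the frame of tray_floor between -0.066 and 0.066 m and z of nut_1_mid in the frame of tray_floor between 0 and 0.035 m) and ((x of nut_2_mid in the frame of tray_floor between -0.083 and 0.086 m and y of nut_2_mid in the frame of tray_floor between -0.066 and 0.066 m and z of nut_2_mid in the frame of tray_floor between 0 and 0.035 m) or (x of nut_2_mid in the frame of rail between 0.012 and 0.152 m and y of nut_2_mid in the frame of rail between -0.006 and 0.006 m and z of nut_2_mid in the frame of rail between 0 and 0.014 m)) and (x of nut_3_mid in the frame of tray_floor between -0.083 and 0.086 m and y of nut_3_mid in the frame of tray_floor between -0.066 and 0.066 m and z of nut_3_mid in the frame of tray_floor between 0 and 0.035 m) and (x of nut_4_mid in the frame of tray_floor between -0.083 and 0.086 m and y of nut_4_mid in the frame of tray_floor between -0.066 and 0.066 m and z of nut_4_mid in the frame of tray_floor between 0 and 0.035 m)) or ((x of nut_d_mid in the frame of tray_floor between -0.083 and 0.086 m and y of nut_d_mid in the frame of tray_floor between -0.066 and 0.066 m and z of nut_d_mid in the frame of tray_floor between 0 and 0.035 m) and (x of nut_1_mid in the frame of tray_floor between -0.083 and 0.086 m and y of nut_1_mid in the frame of tray_floor between -0.066 and 0.066 m and z of nut_1_mid in the frame of tray_floor between 0 and 0.035 m) and (x of nut_2_mid in the frame of tray_floor between -0.083 and 0.086 m and y of nut_2_mid in the frame of tray_floor between -0.066 and 0.066 m and z of nut_2_mid in the frame of tray_floor between 0 and 0.035 m) and ((x of nut_3_mid in the frame of tray_floor between -0.083 and 0.086 m and y of nut_3_mid in the frame of tray_floor between -0.066 and 0.066 m and z of nut_3_mid in the frame of tray_floor between 0 and 0.035 m) or (x of nut_3_mid in the frame of rail between 0.012 and 0.152 m and y of nut_3_mid in the frame of rail between -0.006 and 0.006 m and z of nut_3_mid in the frame of rail between 0 and 0.014 m)) and (x of nut_4_mid in the frame of tray_floor between -0.083 and 0.086 m and y of nut_4_mid in the frame of tray_floor between -0.066 and 0.066 m and z of nut_4_mid in the frame of tray_floor between 0 and 0.035 m)) or ((x of nut_d_mid in the frame of tray_floor between -0.083 and 0.086 m and y of nut_d_mid in the frame of tray_floor between -0.066 and 0.066 m and z of nut_d_mid in the frame of tray_floor between 0 and 0.035 m) and (x of nut_1_mid in the frame of tray_floor between -0.083 and 0.086 m and y of nut_1_mid in the frame of tray_floor between -0.066 and 0.066 m and z of nut_1_mid in the frame of tray_floor between 0 and 0.035 m) and (x of nut_2_mid in the frame of tray_floor between -0.083 and 0.086 m and y of nut_2_mid in the frame of tray_floor between -0.066 and 0.066 m and z of nut_2_mid in the frame of tray_floor between 0 and 0.035 m) and (x of nut_3_mid in the frame of tray_floor between -0.083 and 0.086 m and y of nut_3_mid in the frame of tray_floor between -0.066 and 0.066 m and z of nut_3_mid in the frame of tray_floor between 0 and 0.035 m) and ((x of nut_4_mid in the frame of tray_floor between -0.083 and 0.086 m and y of nut_4_mid in the frame of tray_floor between -0.066 and 0.066 m and z of nut_4_mid in the frame of tray_floor between 0 and 0.035 m) or (x of nut_4_mid in the frame of rail between 0.012 and 0.152 m and y of nut_4_mid in the frame of rail between -0.006 and 0.006 m and z of nut_4_mid in the frame of rail between 0 and 0.014 m)))) and value of joint tray below 0.08 rad), for 0.2 s.
3. the tray is tipped and all the nuts have run into the feed rail (x of nut_d_mid in the frame of rail between 0.012 and 0.152 m and y of nut_d_mid in the frame of rail between -0.006 and 0.006 m and z of nut_d_mid in the frame of rail between 0 and 0.014 m and x of nut_1_mid in the frame of rail between 0.012 and 0.152 m and y of nut_1_mid in the frame of rail between -0.006 and 0.006 m and z of nut_1_mid in the frame of rail between 0 and 0.014 m and x of nut_2_mid in the frame of rail between 0.012 and 0.152 m and y of nut_2_mid in the frame of rail between -0.006 and 0.006 m and z of nut_2_mid in the frame of rail between 0 and 0.014 m and x of nut_3_mid in the frame of rail between 0.012 and 0.152 m and y of nut_3_mid in the frame of rail between -0.006 and 0.006 m and z of nut_3_mid in the frame of rail between 0 and 0.014 m and x of nut_4_mid in the frame of rail between 0.012 and 0.152 m and y of nut_4_mid in the frame of rail between -0.006 and 0.006 m and z of nut_4_mid in the frame of rail between 0 and 0.014 m and value of joint tray above 0.3 rad), for 0.2 s.
At the end, for the whole second after the job is handed in: Every nut is at rest on the feed rail's floor, its centre over 12 mm past the entrance and within 6 mm of the middle line; tray down (under 0.03 rad); the rod at rest in both saddles, handle centre within 22 mm along and 7 mm across, 0.12 rad (x of nut_d_mid in the frame of rail between 0.012 and 0.152 m and y of nut_d_mid in the frame of rail between -0.006 and 0.006 m and z of nut_d_mid in the frame of rail between 0 and 0.014 m and x of nut_1_mid in the frame of rail between 0.012 and 0.152 m and y of nut_1_mid in the frame of rail between -0.006 and 0.006 m and z of nut_1_mid in the frame of rail between 0 and 0.014 m and x of nut_2_mid in the frame of rail between 0.012 and 0.152 m and y of nut_2_mid in the frame of rail between -0.006 and 0.006 m and z of nut_2_mid in the frame of rail between 0 and 0.014 m and x of nut_3_mid in the frame of rail between 0.012 and 0.152 m and y of nut_3_mid in the frame of rail between -0.006 and 0.006 m and z of nut_3_mid in the frame of rail between 0 and 0.014 m and x of nut_4_mid in the frame of rail between 0.012 and 0.152 m and y of nut_4_mid in the frame of rail between -0.006 and 0.006 m and z of nut_4_mid in the frame of rail between 0 and 0.014 m and value of joint tray below 0.03 rad and x of hook_grip in the frame of rest between -0.022 and 0.022 m and y of hook_grip in the frame of rest between -0.007 and 0.007 m and z of hook_grip in the frame of rest between 0.019 and 0.033 m and angle between the x axis of hook_grip and the x axis of rest, either way round below 0.12 rad and linear speed of each of hook, nut_d, nut_1, nut_2, nut_3, nut_4 below 0.03 m/s); the robot touches nothing.
It fails at once if another thing on the bench (wheel, tin, motor) is shifted by more than 30 mm (distance of any of wheel_1, wheel_2, tin, motor_3 from where it was at the start of the episode above 0.03 m).
Of nut_1, nut_2, nut_3, nut_4 only 3 to 4 are there at a start; the rules pass over those that are not, and their reading is None.
At some moment in a run one of nut_1, nut_2, nut_3, nut_4 may be knocked a few centimetres aside while the robot is not near it.
Once in a run the grip may slacken for a moment while it holds something.
It also fails if it takes over 195 s, if anything falls off the work surface, if the arm or the gripper's body presses on something with over 40 N, if the wrist force passes 120 N, or if a joint passes its speed limit or range.

## Working session

There is one attempt and no reset: what is moved stays moved. The work goes in short steps, Python scripts to look and compute and a tool call to move; the robot and the scene stay as the last step left them, time stands still between calls to the robot, and variables do not carry over. Pictures are saved under pics/ and viewed, at most 14 in all, crops included, and the job is handed in when it is done.

Besides the shell and the picture viewer there is one more tool, called after "Emit:" by a JSON object that holds its "fn" and its "kwargs". arm_command: Moves the arm, as the interface text tells. Its arguments: {"type":"object","properties":{"deltas":{"type":"array"},"newtons":{"type":"number"}},"required":["deltas"]}

```bash
ls; mkdir -p pics; cat > h.py <<'E'
import numpy as np, cv2
from rig import status, imaging, order
def look(n, name=None):
    P=imaging.camera_params(n); im,d=imaging.camera(n)
    if name: cv2.imwrite(f'pics/{name}.png', im[:,:,::-1])
    return im,d,P
def ray(P,u,v,z):
    K=np.array(P['intrinsics']);T=np.array(P['camera_from_world']);R=T[:3,:3];c=-R.T@T[:3,3]
    k=np.linalg.inv(K)@[u,v,1]; w=R.T@np.array([k[0],-k[1],-k[2]])
    return c+w*(z-c[2])/w[2]
def proj(P,p):
    K=np.array(P['intrinsics']);T=np.array(P['camera_from_world'])
    c=T[:3,:3]@np.array(p)+T[:3,3]; k=K@[c[0],-c[1],-c[2]]; return k[:2]/k[2]
def dep(P,d,u,v):
    K=np.array(P['intrinsics']);T=np.array(P['camera_from_world'])
    k=np.linalg.inv(K)@[u,v,1]*d[int(v),int(u)]; return T[:3,:3].T@(np.array([k[0],-k[1],-k[2]])-T[:3,3])
def st():
    s=status.get_obs(); print('t',round(s['time'],2),'p',np.round(s['position'],4),'q',np.round(s['tool_rot'],3),'j',np.round(s['q'],2),'F',np.round(s['ft_force'],1),'w',round(s['grip_width'],4),'gf',round(s['grip_force'],1)); return s
E
python3 - <<'E'
from h import *
s=st()
for n in ['top','side','wrist']:
    im,d,P=look(n,n+'0'); print(n,np.round(P['intrinsics'],1).tolist(),np.round(P['camera_from_world'],3).tolist())
E
```

```text
pics
t 0.0 p [ 0.1922 -0.5939  0.2216] q [ 0.988  0.156  0.    -0.001] j [-1.44  0.53  1.43 -0.    1.18 -0.18] F [-0.2 -0.3  0.3] w 0.087 gf 0.0
top [[449.2, 0.0, 320.8], [0.0, 449.2, 202.6], [0.0, 0.0, 1.0]] [[-0.013, -1.0, 0.005, -0.097], [0.981, -0.012, 0.196, -0.565], [-0.196, 0.007, 0.981, -1.242], [0.0, 0.0, 0.0, 1.0]]
side [[431.4, 0.0, 320.9], [0.0, 431.4, 200.9], [0.0, 0.0, 1.0]] [[0.999, 0.031, 0.014, -0.567], [-0.032, 0.713, 0.701, 0.032], [0.012, -0.701, 0.713, -1.309], [0.0, 0.0, 0.0, 1.0]]
wrist [[286.1, 0.0, 320.3], [0.0, 286.1, 202.2], [0.0, 0.0, 1.0]] [[0.308, -0.951, -0.001, -0.624], [0.912, 0.295, -0.286, 0.035], [0.273, 0.087, 0.958, -0.391], [0.0, 0.0, 0.0, 1.0]]
```

View pics/top0.png

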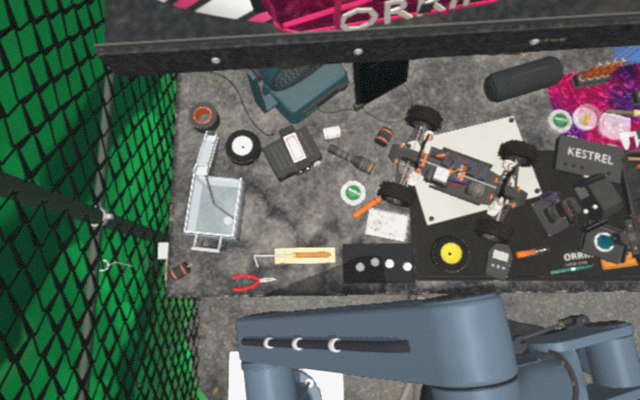

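View pics/side0.png

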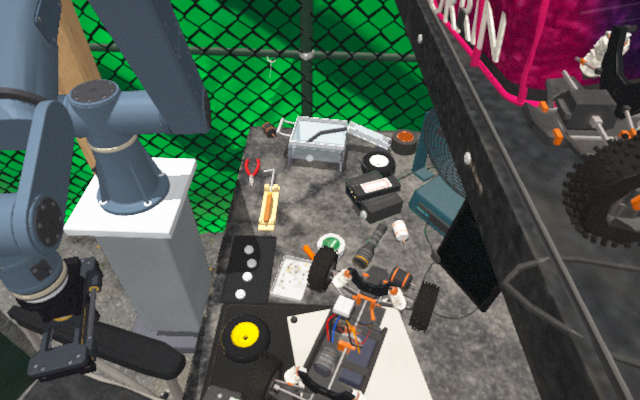

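```bash
python3 - <<'E'
from h import *
a=cv2.imread('pics/top0.png');b=cv2.imread('pics/side0.png')
c=cv2.resize(a[120:300,160:420],(780,540),interpolation=cv2.INTER_CUBIC);cv2.imwrite('pics/tc.png',c)
c=cv2.resize(b[110:180,240:400],(800,350),interpolation=cv2.INTER_CUBIC);cv2.imwrite('pics/sc.png',c)
P=imaging.camera_params('top')
hsv=cv2.cvtColor(a,cv2.COLOR_BGR2HSV)
m=((hsv[...,2]>95)&(hsv[...,1]<60)).astype(np.uint8); m[:, :344]=0;m[:,415:]=0;m[:250]=0;m[283:]=0
n,l,s,ce=cv2.connectedComponentsWithStats(m)
for i in range(1,n):
  if s[i,4]>8: print('nut',s[i],np.round(ce[i],1),np.round(ray(P,*ce[i],.012),4))
# wood
m=((hsv[...,0]>8)&(hsv[...,0]<32)&(hsv[...,1]>60)&(hsv[...,2]>110)).astype(np.uint8); m[:,:268]=0;m[:,340:]=0;m[:240]=0;m[270:]=0
n,l,s,ce=cv2.connectedComponentsWithStats(m);i=1+np.argmax(s[1:,4])
r=cv2.minAreaRect(np.argwhere(l==i)[:,::-1].astype(np.float32));bx=cv2.boxPoints(r);print('rest',r,[np.round(ray(P,*q,.01),3) for q in bx])
E
```

```text
nut [370 257  10  10  68] [374.4 261.5] [ 0.3954 -0.2588  0.012 ]
nut [384 259  11  10  83] [389.2 263.3] [ 0.3896 -0.3016  0.012 ]
nut [355 262  10  10  71] [359.6 266.5] [ 0.3816 -0.2153  0.012 ]
nut [402 262  11  10  82] [406.8 266.3] [ 0.3805 -0.3526  0.012 ]
rest ((311.0, 254.0), (8.0, 40.0), 90.0) [array([ 0.432, -0.016,  0.01 ]), array([ 0.431, -0.133,  0.01 ]), array([ 0.407, -0.132,  0.01 ]), array([ 0.409, -0.016,  0.01 ])]
```

View pics/tc.png

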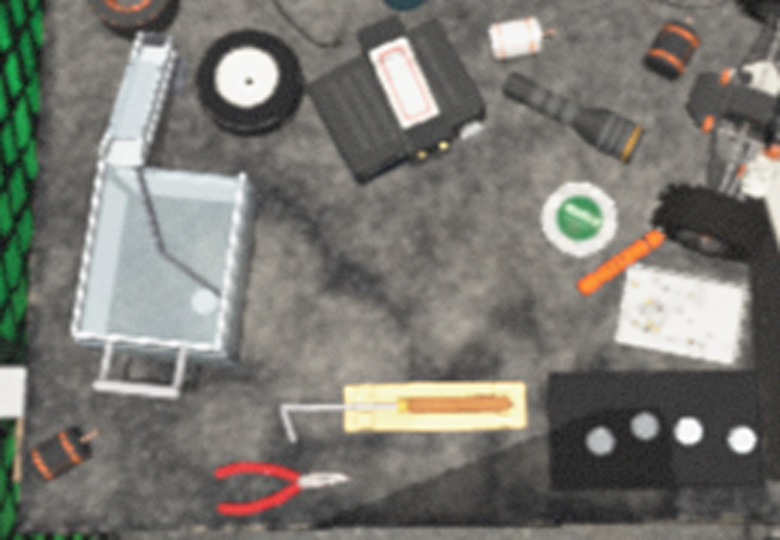

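View pics/sc.png

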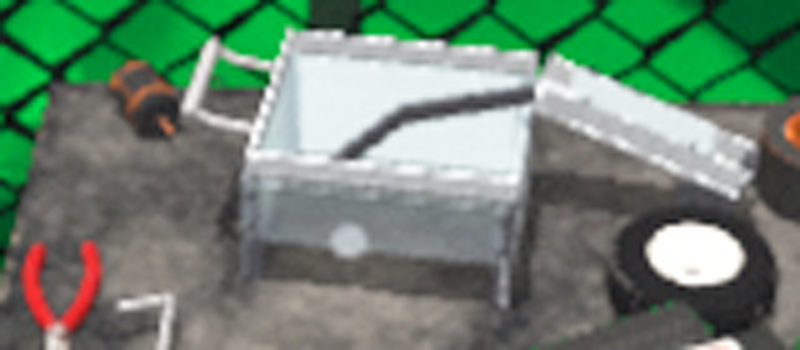

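```bash
cat >> h.py <<'E'
def T(u,v): return (160+(u+.5)/3-.5,120+(v+.5)/3-.5)
def S(u,v): return (240+(u+.5)/5-.5,110+(v+.5)/5-.5)
E
python3 - <<'E'
from h import *
Pt=imaging.camera_params('top');Ps=imaging.camera_params('side')
def f(n,t,s,z):
    print(n,'top',np.round(ray(Pt,*T(*t),z),4)[:2],'side',np.round(ray(Ps,*S(*s),z),4)[:2] if s else '')
f('barL',(98,388),(213,40),.105);f('barR',(180,393),(187,108),.105)
f('BL',(75,338),(287,33),.101);f('BR',(238,357),(250,155),.101);f('TR',(245,175),(518,182),.101);f('TL',(100,164),(538,52),.101)
f('nutd',(204,301),(349,241),.012)
f('rodcorner',(285,408),None,.023);f('tip',(293,440),None,.023)
f('handleR',(512,404),None,.032);f('handleL',(400,405),None,.032)
for q in [(345,385),(525,383),(526,428),(345,431)]: f('rest',q,None,.008)
E
```

```text
barL top [0.4295 0.247 ] side [0.4319 0.2525]
barR top [0.424  0.1726] side [0.4226 0.1781]
BL top [0.4759 0.2711] side [0.479  0.2688]
BR top [0.4566 0.1215] side [0.4654 0.1375]
TR top [0.6281 0.1188] side [0.6303 0.119 ]
TL top [0.6404 0.2552] side [0.644  0.2558]
nutd top [0.5233 0.172 ] side [0.5246 0.1649]
rodcorner top [0.416  0.0888] side 
tip top [0.3852 0.0807] side 
handleR top [ 0.4163 -0.1301] side 
handleL top [ 0.4167 -0.0226] side 
rest top [0.4389 0.0326] side 
rest top [ 0.4386 -0.1438] side 
rest top [ 0.3948 -0.144 ] side 
rest top [0.3942 0.0322] side
```

The views show the loader at top-crop (75..245, 165..390), with the dropped nut seen through the tray at (204,301). The rest is at (345..525, 383..430) with the hook towards +y. Four nuts lie on the mat at (600,440), (645,426), (688,430) and (742,439). I'll set out for the rest.

Emit:
{"fn": "arm_command", "kwargs": {"deltas": [0,0,0,0,-0.157,0,0,0,0,-0.157,0,0,0,0,-0.157,0,0,0,0,-0.157,0,0,0,0,-0.157,0,0,0,0,-0.157,0,0,0,0,-0.157,0,0,0,0,-0.157], "newtons": 30}}

```text
time: 1.15
position: [0.1923, -0.5943, 0.2221]
tool_rot: [0.706, 0.708, 0.0, -0.0]
ft_force: [0.4, 0.8, -0.6]
grip_width: 0.0434
grip_force: 0.0
```

Emit:
{"fn": "arm_command", "kwargs": {"deltas": [0,0.043,0.018,0,0,0,0.043,0.018,0,0,0,0.043,0.018,0,0,0,0.043,0.018,0,0,0,0.043,0.018,0,0,0,0.043,0.018,0,0,0,0.043,0.018,0,0,0,0.043,0.018,0,0,0,0.043,0.018,0,0,0,0.043,0.018,0,0,0,0.04,0.018,0,0,0,0.04,0.024,0,0]}}

```text
time: 2.65
position: [0.4155, -0.0836, 0.2226]
tool_rot: [0.708, 0.706, -0.0, -0.0]
ft_force: [-0.1, -1.0, 0.0]
grip_width: 0.0436
grip_force: 0.0
```

Emit:
{"fn": "arm_command", "kwargs": {"deltas": [0,0,0,0.02,0,0,0,0,0.02,0,0,0,0,0.02,0,0,0,0,0,0,0,0,0,0,0]}}

```text
time: 3.28
position: [0.4157, -0.0853, 0.163]
tool_rot: [0.708, 0.706, 0.0, 0.0]
ft_force: [-0.2, -0.0, 0.3]
grip_width: 0.0437
grip_force: 0.0
```

```bash
python3 - <<'E'
from h import *
st(); im,d,P=look('wrist','w1')
E
```

```text
t 3.27 p [ 0.4157 -0.0853  0.163 ] q [0.708 0.706 0.    0.   ] j [-0.47  0.36  1.98  0.    0.8  -0.46] F [-0.2 -0.   0.3] w 0.0437 gf 0.0
```

View pics/w1.png

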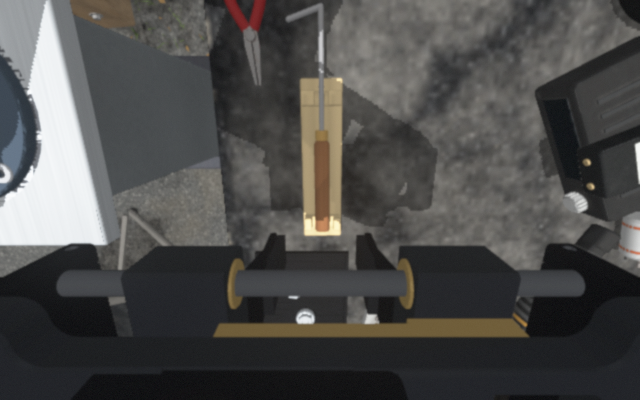

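The wrist view shows the rod in its rest: handle from (321,140) to (322,230), corner at (322,5).

```bash
python3 - <<'E'
from h import *
P=imaging.camera_params('wrist')
for n,q,z in [('h1',(321,142),.03),('h2',(322,230),.032),('rod',(323,70),.025),('corner',(322,6),.024),('hookend',(288,18),.023),('r',(301,79),.008),('r',(341,79),.008),('r',(303,233),.008),('r',(341,234),.008)]: print(n,np.round(ray(P,*q,z),4))
E
```

```text
h1 [ 0.4166 -0.0312  0.03  ]
h2 [ 0.4176 -0.1262  0.032 ]
rod [0.4187 0.0364 0.025 ]
corner [0.4177 0.09   0.024 ]
hookend [0.3863 0.0808 0.023 ]
r [0.3963 0.0304 0.008 ]
r [0.4373 0.0303 0.008 ]
r [ 0.395  -0.1398  0.008 ]
r [ 0.4405 -0.1412  0.008 ]
```

Emit:
{"fn": "arm_command", "kwargs": {"deltas": [0,0.002,0.0015,0.03,0,0,0,0,0.03,0,0,0,0,0.03,0,0,0,0,0.03,0,0,0,0,0.015,0,0,0,0,0.009,0,0,0,0,0,0,-1,0,0,0,0,-1,0,0,0,0,-1,0,0,0,0,-1,0,0,0,0]}}

```text
time: 4.7
position: [0.4171, -0.0832, 0.0188]
tool_rot: [0.708, 0.706, 0.0, 0.0]
ft_force: [0.2, -0.1, 2.8]
grip_width: 0.0157
grip_force: 30.0
```

Emit:
{"fn": "arm_command", "kwargs": {"deltas": [-1,0,0,-0.015,0,-1,0,0,-0.015,0,-1,0,0,-0.015,0,-1,0,0,0,0]}}

```text
time: 5.2
position: [0.4174, -0.0833, 0.0642]
tool_rot: [0.708, 0.706, 0.0, 0.001]
ft_force: [0.7, 0.2, -0.5]
grip_width: 0.0154
grip_force: 30.0
```

```bash
python3 - <<'E'
from h import *
st(); im,d,P=look('top')
for q in [(400,100),(365,175),(330,100),(440,70),(380,140),(430,150),(250,80)]:
    u,v=T(*q); print(q,np.round(dep(P,d,u,v),3))
im,d,P=look('wrist','w2')
for q in [(560,100),(600,60)]: print(np.round(dep(P,d,*q),3))
E
```

```text
t 5.2 p [ 0.4174 -0.0833  0.0642] q [0.708 0.706 0.    0.001] j [-0.46  0.58  2.06 -0.    0.5  -0.46] F [ 0.7  0.2 -0.5] w 0.0154 gf 30.0
(400, 100) [ 0.705 -0.026  0.085]
(365, 175) [0.641 0.011 0.045]
(330, 100) [0.715 0.045 0.057]
(440, 70) [ 0.744 -0.064  0.057]
(380, 140) [ 0.673 -0.005  0.06 ]
(430, 150) [ 0.658 -0.054  0.073]
(250, 80) [0.75  0.131 0.015]
[ 0.596  0.007 -0.   ]
[ 0.618  0.034 -0.   ]
```

View pics/w2.png

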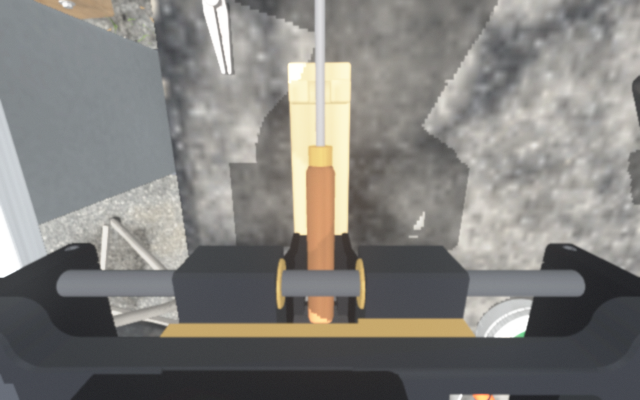

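The rod is held straight and the wrist view is clear of anything else. Next: across to the front of the slot.

Emit:
{"fn": "arm_command", "kwargs": {"deltas": [-1,0.003,0.024,0,0,-1,0.003,0.024,0,0,-1,0.003,0.024,0,0,-1,0.003,0.024,0,0,-1,0.003,0.0255,0,0,-1,0,0,0,0.075,-1,0,0,0,0.075,-1,0,0,0.02,0,-1,0,0,0,0]}}

```text
time: 6.42
position: [0.5366, -0.0678, 0.0415]
tool_rot: [0.759, 0.651, -0.001, -0.002]
ft_force: [-0.4, -0.3, -0.3]
grip_width: 0.0155
grip_force: 30.0
```

```bash
python3 - <<'E'
from h import *
st(); im,d,P=look('wrist','w3')
E
```

```text
t 6.42 p [ 0.5366 -0.0678  0.0415] q [ 0.759  0.651 -0.001 -0.002] j [-0.33  0.7   1.78 -0.    0.67 -0.18] F [-0.4 -0.3 -0.3] w 0.0155 gf 30.0
```

View pics/w3.png

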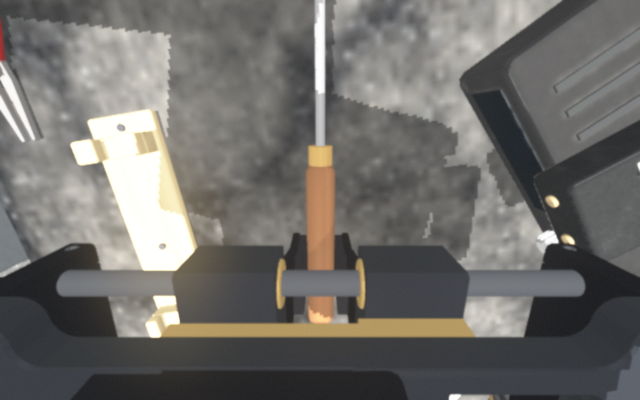

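Emit:
{"fn": "arm_command", "kwargs": {"deltas": [-1,0,0.002,0.02,0,-1,0,0,0.015,0,-1,0,0,0.0045,0,-1,0.02,0,0,0,-1,0,0,0,0]}}

```text
time: 7.1
position: [0.5434, -0.0471, 0.0044]
tool_rot: [0.758, 0.652, 0.0, -0.0]
ft_force: [-0.5, -0.6, -1.5]
grip_width: 0.0156
grip_force: 30.0
```

```bash
python3 - <<'E'
from h import *
st(); a,d,P=look('top');b,d,P=look('side')
c=np.vstack([cv2.resize(a[170:250,170:290],(720,480),interpolation=cv2.INTER_CUBIC)[:, :]]);
e=cv2.resize(b[120:190,240:400],(800,350),interpolation=cv2.INTER_CUBIC)
o=np.zeros((600,800,3),np.uint8)
o[:270,:405]=cv2.resize(a[175:245,170:275],(405,270),interpolation=cv2.INTER_CUBIC);o[270:600,:754]=cv2.resize(e,(754,330))
cv2.imwrite('pics/c4.png',o[:,:,::-1])
E
```

```text
t 7.1 p [ 0.5434 -0.0471  0.0044] q [ 0.758  0.652  0.    -0.   ] j [-0.29  0.77  1.78  0.    0.6  -0.14] F [-0.5 -0.6 -1.5] w 0.0156 gf 30.0
```

View pics/c4.png

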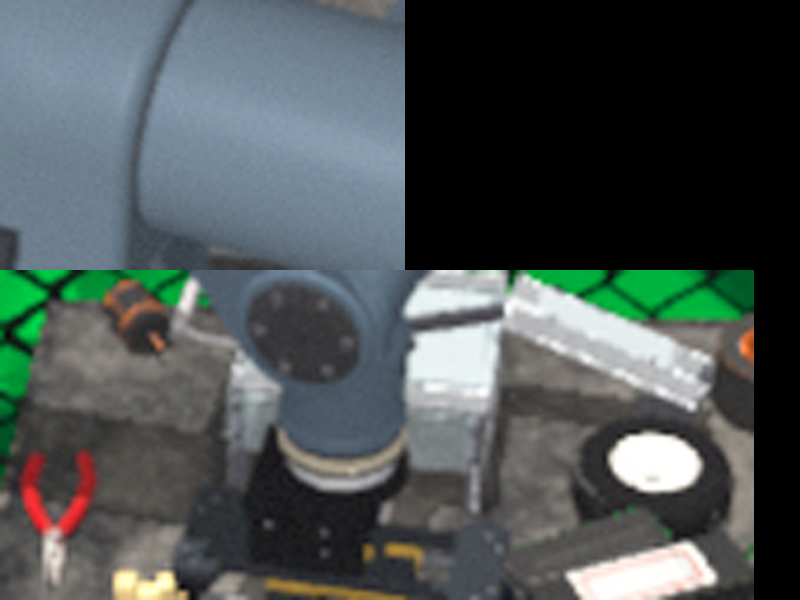

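Emit:
{"fn": "arm_command", "kwargs": {"deltas": [-1,0.012,0,0.002,0,-1,0.0125,0,0,0,-1,0.0125,0,0,0,-1,0.0125,0,0,0,-1,0.0125,0,0,0,-1,0.0125,0,0,0,-1,0,0,0,0]}}

```text
time: 8.07
position: [0.5547, 0.0259, 0.0021]
tool_rot: [0.758, 0.652, 0.0, -0.0]
ft_force: [1.1, 0.2, -0.8]
grip_width: 0.0161
grip_force: 30.0
```

```bash
python3 - <<'E'
from h import *
st(); a,d,P=look('top','t5');b,d,P=look('side','s5');
a,d,P=look('wrist');N=np.array([.524,.1685,.01]);print(proj(P,N))
o=np.zeros((600,800,3),np.uint8)
o[:300,:480]=a[:250:,:400].repeat(1,0)[:300] if 0 else cv2.resize(a,(480,300));o[300:600,:686]=cv2.resize(b[120:190,240:400],(686,300),interpolation=cv2.INTER_CUBIC)
cv2.imwrite('pics/c5.png',o[:,:,::-1])
E
```

```text
t 8.07 p [0.5547 0.0259 0.0021] q [ 0.758  0.652  0.    -0.   ] j [-0.15  0.78  1.75  0.    0.61 -0.  ] F [ 1.1  0.2 -0.8] w 0.0161 gf 30.0
[206.91451708 -17.02557016]
```

View pics/c5.png

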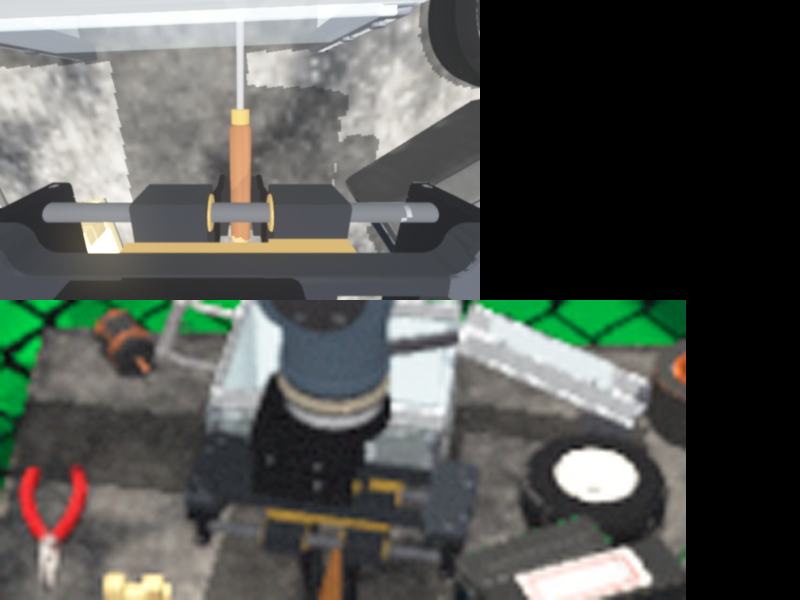

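Emit:
{"fn": "arm_command", "kwargs": {"deltas": [-1,0.003,-0.008,0,0,-1,0,-0.0085,0,0,-1,0,-0.0085,0,0,-1,0,-0.008,0,0,-1,0,0,0,0]}}

```text
time: 8.85
position: [0.5214, 0.0329, 0.002]
tool_rot: [0.759, 0.651, -0.0, -0.001]
ft_force: [-0.0, -0.6, -0.4]
grip_width: 0.0158
grip_force: 30.0
```

Emit:
{"fn": "arm_command", "kwargs": {"deltas": [-1,-0.01,0,0,0,-1,-0.01,0,0,0,-1,-0.01,0,0,0,-1,-0.01,0,0,0,-1,-0.01,0,0,0,-1,-0.01,0,0,0,-1,-0.01,0,0,0,-1,-0.01,0,0,0,-1,-0.01,0,0,0,-1,-0.01,0,0,0,-1,-0.01,0,0,0,-1,0,0,0,0]}}

```text
time: 10.35
position: [0.5059, -0.0768, 0.0021]
tool_rot: [0.759, 0.651, 0.0, 0.0]
ft_force: [-0.3, 0.6, -1.0]
grip_width: 0.0157
grip_force: 30.0
```

```bash
python3 - <<'E'
from h import *
st(); 
b,d,P=look('side');a,d,P=look('wrist')
o=np.zeros((600,640,3),np.uint8)
o[:300,:480]=cv2.resize(a,(480,300));o[300:600,:640]=cv2.resize(b[120:195,240:400],(640,300),interpolation=cv2.INTER_CUBIC)
cv2.imwrite('pics/c6.png',o[:,:,::-1])
E
```

```text
t 10.35 p [ 0.5059 -0.0768  0.0021] q [0.759 0.651 0.    0.   ] j [-0.37  0.75  1.86  0.    0.53 -0.22] F [-0.3  0.6 -1. ] w 0.0157 gf 30.0
```

View pics/c6.png

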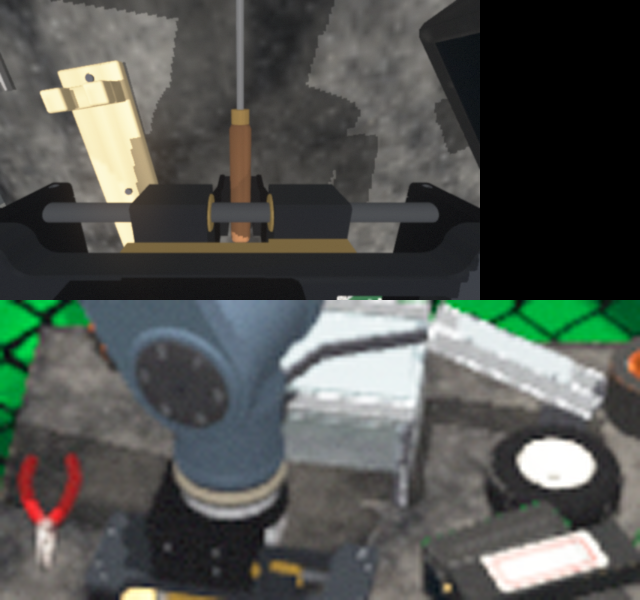

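Emit:
{"fn": "arm_command", "kwargs": {"deltas": [-1,-0.001,0,0,0,-1,0.002,0,-0.02,0,-1,0,0,-0.03,0,-1,0,0,-0.04,0,-1,-0.03,0,-0.02,0,-1,-0.03,0,0,0,-1,0,0,0,0]}}

```text
time: 11.32
position: [0.4972, -0.1357, 0.1125]
tool_rot: [0.759, 0.651, 0.0, 0.001]
ft_force: [-0.8, 0.4, -1.0]
grip_width: 0.0157
grip_force: 30.0
```

```bash
python3 - <<'E'
from h import *
st(); 
a,d,P=look('wrist','w7');print(proj(P,[.514,.0746,.012]))
E
```

```text
t 11.32 p [ 0.4972 -0.1357  0.1125] q [0.759 0.651 0.    0.001] j [-0.48  0.55  1.81 -0.    0.78 -0.33] F [-0.8  0.4 -1. ] w 0.0157 gf 30.0
[299.33394705 -67.40319782]
```

View pics/w7.png

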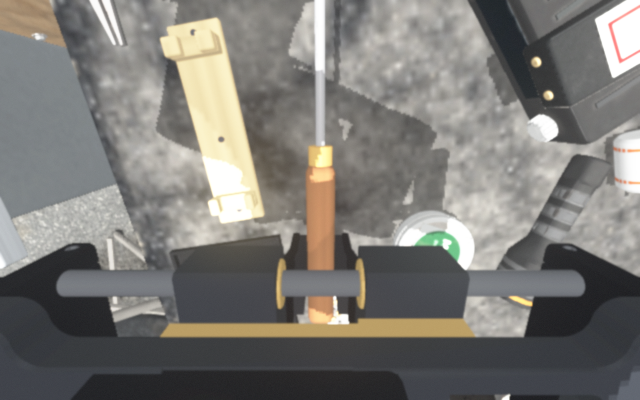

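The nut is outside this view, so I'll check numerically in the fixed cameras.

```bash
cat >> h.py <<'E'
def blobs(n,c,r,z=.012,thr=None,amin=15,amax=400,sat=60):
    im,d,P=look(n); u,v=proj(P,c); hsv=cv2.cvtColor(im,cv2.COLOR_RGB2HSV).astype(int)
    m=np.zeros(im.shape[:2],np.uint8);u0,u1,v0,v1=int(max(u-r,0)),int(max(u+r,0)),int(max(v-r,0)),int(max(v+r,0))
    V=hsv[v0:v1,u0:u1,2];t=thr or np.percentile(V,50)+45
    m[v0:v1,u0:u1]=(V>t)&(hsv[v0:v1,u0:u1,1]<sat); k,l,s,ce=cv2.connectedComponentsWithStats(m)
    print(n,'exp',np.round([u,v]),'thr',t,'med',np.median(V))
    for i in range(1,k):
        if amin<s[i,4]<amax: print('  box',s[i].tolist(),np.round(ce[i],1),np.round(ray(P,*ce[i],z),4)[:2])
    return im
E
python3 - <<'E'
from h import *
im=blobs('side',[.514,.0746,.012],25,amin=8);im2=blobs('top',[.514,.0746,.012],25,amin=8)
a=cv2.resize(im[130:200,250:390],(700,350),interpolation=cv2.INTER_CUBIC);b=cv2.resize(im2[180:260,180:320],(420,240))
o=np.zeros((590,700,3),np.uint8);o[:350]=a;o[350:,:420]=b;cv2.imwrite('pics/c8.png',o[:,:,::-1])
E
```

```text
side exp [305. 176.] thr 127.0 med 82.0
  box [280, 151, 22, 4, 54] [290.2 152.6] [0.4599 0.1888]
  box [301, 151, 28, 14, 213] [315.5 156.1] [0.5441 0.1744]
  box [310, 188, 8, 3, 17] [313.5 188.7] [0.5444 0.0201]
  box [317, 191, 12, 10, 57] [323.8 196.8] [ 0.5763 -0.0132]
  box [301, 194, 3, 4, 11] [301.9 195.4] [ 0.511  -0.0101]
top exp [261. 223.] thr 163.0 med 118.0
  box [235, 197, 5, 16, 67] [236.6 203.9] [0.5715 0.1466]
  box [269, 213, 16, 10, 47] [273.9 216.3] [0.5327 0.0351]
  box [257, 220, 7, 7, 34] [260.1 223.2] [0.5124 0.0759]
```

View pics/c8.png

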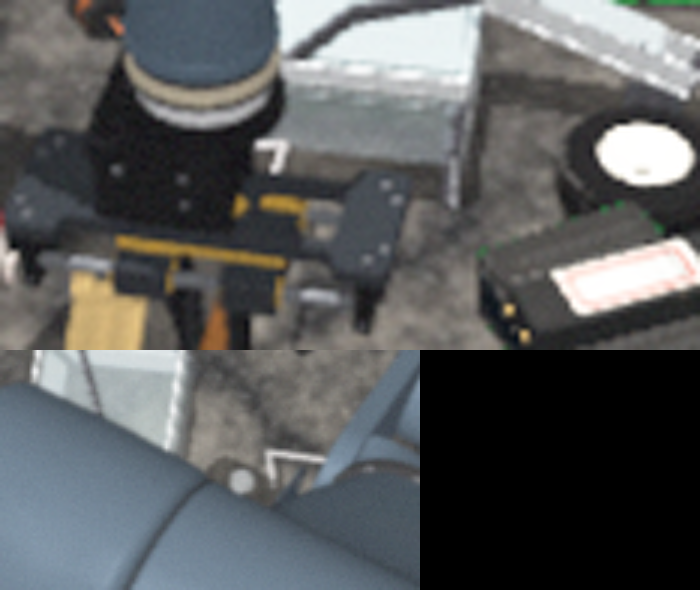

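The top view shows the nut out on the bench at the predicted spot, (0.512, 0.076). Now the rod goes back to its rest.

Emit:
{"fn": "arm_command", "kwargs": {"deltas": [-1,0,0,0,-0.075,-1,0,0,0,-0.075,-1,0.013,-0.02,0,0,-1,0.013,-0.02,0,0,-1,0.013,-0.02,0.02,0,-1,0.013,-0.0205,0.03,0,-1,0,0,0,0,-1,0,0,0,0]}}

```text
time: 12.48
position: [0.4182, -0.0825, 0.0624]
tool_rot: [0.708, 0.707, 0.0, 0.001]
ft_force: [0.5, 0.1, -0.1]
grip_width: 0.0159
grip_force: 30.0
```

```bash
python3 - <<'E'
from h import *
st()
a,d,P=look('wrist')
hsv=cv2.cvtColor(a,cv2.COLOR_RGB2HSV)
# rod direction: bright pixels column centre in upper rows; wood handle centre rows 175-225
for r in (10,30,50,70,90,110,130):
    row=hsv[r,285:355]; x=np.where((row[:,2]>110)&(row[:,1]<50))[0]; x2=np.where((row[:,0]>8)&(row[:,0]<32)&(row[:,1]>70)&(row[:,2]>110))[0]
    print(r,'rod',(285+x.min(),285+x.max()) if len(x) else None,'wood',(285+x2.min(),285+x2.max()) if len(x2) else None)
E
```

```text
t 12.47 p [ 0.4182 -0.0825  0.0624] q [0.708 0.707 0.    0.001] j [-0.46  0.58  2.06  0.    0.5  -0.46] F [ 0.5  0.1 -0.1] w 0.0159 gf 30.0
10 rod (np.int64(285), np.int64(354)) wood None
30 rod (np.int64(285), np.int64(354)) wood None
50 rod (np.int64(285), np.int64(354)) wood None
70 rod (np.int64(285), np.int64(354)) wood None
90 rod (np.int64(285), np.int64(354)) wood None
110 rod (np.int64(312), np.int64(354)) wood None
130 rod (np.int64(285), np.int64(354)) wood None
```

Emit:
{"fn": "arm_command", "kwargs": {"deltas": [-1,-0.001,-0.001,0.015,0,-1,0,0,0.012,0,-1,0,0,0.01,0,-1,0,0,0.0065,0,-1,0,0,0,0]}}

```text
time: 13.15
position: [0.4158, -0.0833, 0.0185]
tool_rot: [0.708, 0.706, 0.0, 0.0]
ft_force: [-0.2, 0.1, 0.2]
grip_width: 0.0159
grip_force: 30.0
```

Emit:
{"fn": "arm_command", "kwargs": {"deltas": [0,0,0,0,0,0,0,0,0,0,0,0,0,-0.03,0,0,0,0,-0.03,0,0,0.02,0.03,-0.03,0,0,0.035,0.033,-0.01,0,0,0.034,0.0335,0,0,0,0,0,0,0]}}

```text
time: 14.15
position: [0.5147, 0.0075, 0.119]
tool_rot: [0.706, 0.708, 0.001, 0.001]
ft_force: [-0.0, -0.4, 0.3]
grip_width: 0.0432
grip_force: 0.0
```

```bash
python3 - <<'E'
from h import *
st();im=blobs('wrist',[.5124,.0759,.012],40,amin=60,amax=3000)
im2=blobs('top',[.39,-.28,.012],40,thr=95,amin=40,amax=200)
c=cv2.resize(im2[235:285,240:425],(740,200),interpolation=cv2.INTER_CUBIC)
o=np.zeros((600,740,3),np.uint8);o[:200]=c;o[200:,:640]=im;cv2.imwrite('pics/c9.png',o[:,:,::-1])
E
```

```text
t 14.15 p [0.5147 0.0075 0.119 ] q [0.706 0.708 0.001 0.001] j [-0.2   0.54  1.81  0.    0.79 -0.21] F [-0.  -0.4  0.3] w 0.0432 gf 0.0
wrist exp [318. 129.] thr 146.0 med 101.0
  box [281, 88, 76, 23, 987] [328.9  95.8] [0.5223 0.1039]
  box [305, 115, 26, 27, 533] [317.4 128.2] [0.512  0.0762]
  box [337, 133, 10, 9, 63] [341.  137.4] [0.5338 0.068 ]
top exp [382. 263.] thr 95 med 73.0
  box [341, 257, 6, 29, 59] [341.8 273. ] [ 0.3637 -0.1629]
  box [370, 257, 10, 10, 81] [374.6 261.6] [ 0.3951 -0.2594]
  box [384, 259, 11, 10, 80] [389.1 263.4] [ 0.3896 -0.3015]
  box [355, 262, 11, 10, 82] [359.7 266.6] [ 0.3812 -0.2154]
  box [402, 262, 11, 10, 78] [406.9 266.2] [ 0.3807 -0.3529]
  box [354, 283, 27, 8, 123] [368.8 285.6] [ 0.3265 -0.2401]
```

View pics/c9.png

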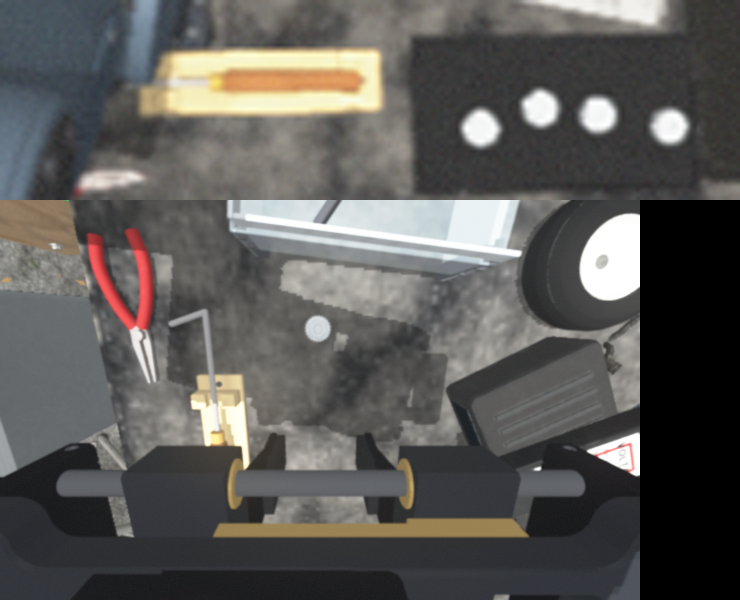

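The rod lies in the rest, the four mat nuts have not moved, and the drawn-out nut is at wrist (317,128), which is world (0.512, 0.076).

Emit:
{"fn": "arm_command", "kwargs": {"deltas": [0,0.035,-0.0027,0.02,0,0,0.034,0,0.03,0,0,0,0,0.03,0,0,0,0,0.025,0,0,0,0,0.0115,0,0,0,0,0,0,-1,0,0,0,0,-1,0,0,0,0,-1,0,0,0,0]}}

```text
time: 15.38
position: [0.51, 0.0745, 0.0025]
tool_rot: [0.708, 0.706, 0.0, 0.0]
ft_force: [0.5, -0.1, 2.5]
grip_width: 0.0226
grip_force: 30.0
```

Emit:
{"fn": "arm_command", "kwargs": {"deltas": [-1,0,0,-0.04,0,-1,0,0,-0.05,0,-1,0,0,-0.05,0,-1,0,0,-0.04,0.09,-1,0,0,0,0]}}

```text
time: 16.0
position: [0.5119, 0.0746, 0.1854]
tool_rot: [0.739, 0.674, 0.003, 0.003]
ft_force: [-0.3, -0.2, -1.1]
grip_width: 0.0221
grip_force: 30.0
```

```bash
python3 - <<'E'
from h import *
st();a,d,P=look('wrist','w10')
p=lambda q:np.round(proj(P,q),0)
o=np.array([.637,.189,0]);X=np.array([.996,-.09,0]);Y=np.array([.09,.996,0]);Z=np.array([0,0,1])
L=lambda x,y,z:o+x*X+y*Y+z*Z
for n,c in dict(barL=(-.21,.034,.105),barR=(-.21,-.034,.105),fr=(-.17,-.068,.101),fl=(-.17,.068,.101),br=(0,-.068,.101),bl=(0,.068,.101),r1=(-.117,-.065,.099),r2=(-.08,0,.099),r3=(0,.035,.099)).items(): print(n,p(L(*c)))
E
```

```text
t 16.0 p [0.5119 0.0746 0.1854] q [0.739 0.674 0.003 0.003] j [-0.07  0.43  1.75 -0.    0.96  0.02] F [-0.3 -0.2 -1.1] w 0.0221 gf 30.0
barL [188.   2.]
barR [199. 101.]
fr [254. 144.]
fl [241. -51.]
br [454. 143.]
bl [479. -51.]
r1 [316. 140.]
r2 [363.  55.]
r3 [471.   4.]
```

View pics/w10.png

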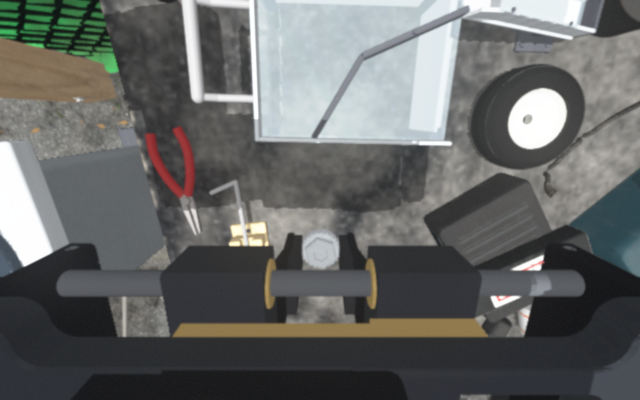

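The loader model agrees with the wrist view to about 2 mm: bar end at (197,100), guide-rail knee at (363,56). The nut is in the fingers at (320,250). I'll place it at tray slot C.

Emit:
{"fn": "arm_command", "kwargs": {"deltas": [-1,0.035,-0.003,0,0,-1,0.035,-0.003,0,0,-1,0.035,-0.003,0,0,-1,0.035,-0.003,0,0,-1,0.035,-0.002,0,0,-1,0,0,0.03,0,-1,0,0,0.03,0,-1,0,0,0,0]}}

```text
time: 17.05
position: [0.5084, 0.2494, 0.1182]
tool_rot: [0.739, 0.674, -0.004, -0.002]
ft_force: [-0.6, -0.2, -0.7]
grip_width: 0.0225
grip_force: 30.0
```

```bash
cat >> h.py <<'E'
def go(x,y):
    s=st();q=s['tool_rot'];from scipy.spatial.transform import Rotation as R
    print('tool delta',np.round(R.from_quat(q).inv().apply(np.array([x,y,s['position'][2]])-s['position']),4))
E
python3 -c "
from h import *
go(.514,.2503)"
```

```text
t 17.05 p [0.5084 0.2494 0.1182] q [ 0.739  0.674 -0.004 -0.002] j [ 0.26  0.59  1.67 -0.    0.89  0.35] F [-0.6 -0.2 -0.7] w 0.0225 gf 30.0
tool delta [ 0.0014  0.0055 -0.0001]
```

Emit:
{"fn": "arm_command", "kwargs": {"deltas": [-1,0,0.002,0,0,-1,0,0,0.014,0,-1,0,0,0,0,-1,0,0,0,0]}}

```text
time: 17.55
position: [0.5139, 0.25, 0.1083]
tool_rot: [0.739, 0.674, 0.0, 0.0]
ft_force: [-0.5, 0.5, -0.7]
grip_width: 0.0219
grip_force: 30.0
```

Emit:
{"fn": "arm_command", "kwargs": {"deltas": [-1,0,0,0.012,0,-1,0,0,0.0075,0,-1,0,0,0,0,-0.28,0,0,0,0,-0.28,0,0,0,0,-0.28,0,0,-0.01,0,-0.28,0,0,-0.03,0,0,0,0,-0.05,0,0,0,0,0,0]}}

```text
time: 18.68
position: [0.517, 0.251, 0.1835]
tool_rot: [0.739, 0.674, 0.005, 0.002]
ft_force: [-0.0, 0.8, -0.7]
grip_width: 0.0412
grip_force: 0.0
```

```bash
python3 - <<'E'
from h import *
st()
blobs('side',[.514,.2503,.097],12,z=.097,amin=8,thr=1)
im,d,P=look('side');u,v=proj(P,[.514,.2503,.097]);print(u,v);print(im[int(v)-7:int(v)+8,int(u)-9:int(u)+10].mean(2).astype(int))
blobs('top',[.39,-.28,.012],40,thr=95,amin=40,amax=200)
E
```

```text
t 18.68 p [0.517  0.251  0.1835] q [0.739 0.674 0.005 0.002] j [0.26 0.5  1.61 0.   1.02 0.35] F [-0.   0.8 -0.7] w 0.0412 gf 0.0
side exp [307. 121.] thr 1 med 184.0
  box [295, 115, 24, 17, 358] [306.6 124. ] [0.5126 0.2327]
307.3414383252173 120.80490249683713
[[ 48  50  66  58  50  48  47  47  43  45  48  44  39  23  21  50  63  69
   71]
 [ 76  59  46  37  41  49  50  51  51  48  45  44  31  27  49  69  75  77
   76]
 [ 90  80  61  39  23  43  50  54  51  49  44  33  30  34  56  74  79  78
   76]
 [152 150 156 153 147 149 136 120 120 133  90  31  39  41  55  76  81  80
   79]
 [175 183 187 183 182 186 177 168 170 175 153 134 151 158 154 162 183 160
  133]
 [175 185 181 184 183 180 180 181 179 182 178 180 186 187 185 184 200 186
  170]
 [180 191 182 183 182 180 181 181 182 181 184 183 184 184 184 182 183 184
  183]
 [185 186 169 165 166 166 171 179 183 180 183 183 179 180 184 181 181 181
  182]
 [186 208 219 222 221 215 190 177 184 185 186 187 168 163 166 166 168 172
  178]
 [192 222 238 240 240 235 215 186 183 182 183 179 177 205 219 221 232 227
  209]
 [196 221 236 240 239 232 210 197 200 205 197 186 182 225 239 239 244 241
  232]
 [195 215 235 240 240 236 216 197 193 198 198 183 189 226 239 239 238 238
  237]
 [195 212 233 240 240 239 235 221 206 205 203 216 227 235 239 239 238 238
  238]
 [197 212 232 240 240 240 239 238 233 232 231 236 239 238 239 238 238 238
  238]
 [197 213 235 242 240 241 240 241 240 240 239 239 239 239 239 239 239 239
  238]]
top exp [382. 263.] thr 95 med 75.0
  box [341, 257, 6, 29, 61] [341.9 273.2] [ 0.3631 -0.1632]
  box [370, 257, 10, 10, 81] [374.6 261.6] [ 0.3951 -0.2594]
  box [384, 259, 11, 10, 81] [389.2 263.3] [ 0.3897 -0.3016]
  box [355, 262, 11, 10, 83] [359.8 266.6] [ 0.3812 -0.2156]
  box [402, 262, 11, 10, 81] [406.8 266.2] [ 0.3807 -0.3526]
  box [351, 283, 30, 8, 135] [368.5 285.6] [ 0.3266 -0.2391]
```

Emit:
{"fn": "arm_command", "kwargs": {"deltas": [0,-0.0473,-0.0047,0,0,0,-0.0473,-0.0047,0,0,0,-0.0473,-0.0047,0,0,0,-0.0473,-0.0047,0,0,0,-0.0473,-0.0047,0,0,0,-0.0473,-0.0047,0,0,0,-0.0473,-0.0047,0,0,0,-0.0473,-0.0047,0,0,0,-0.0473,-0.0047,0,0,0,-0.0473,-0.0047,0.045,0,-0.0473,-0.0047,0,0.045,0,-0.0473,-0.0047,0,0]}}

```text
schema error: expected a multiple of 5 numbers
```

Emit:
{"fn": "arm_command", "kwargs": {"deltas": [0,-0.01,-0.01,0.03,-0.09,0,-0.01,-0.01,0.03,-0.09,0,0,0,0,0,0,0,0,0,0]}}

```text
time: 19.32
position: [0.4936, 0.2313, 0.1186]
tool_rot: [0.676, 0.737, 0.0, 0.0]
ft_force: [-0.3, -0.1, 1.2]
grip_width: 0.0432
grip_force: 0.0
```

```bash
python3 - <<'E'
from h import *
st()
blobs('wrist',[.39,-.25,.015],100,z=.015,thr=110,amin=150,amax=1500)
blobs('top',[.39,-.28,.012],40,z=.015,thr=95,amin=40,amax=200)
E
```

```text
t 19.32 p [0.4936 0.2313 0.1186] q [0.676 0.737 0.    0.   ] j [0.23 0.57 1.73 0.   0.84 0.15] F [-0.3 -0.1  1.2] w 0.0432 gf 0.0
wrist exp [220. 515.] thr 110 med nan
top exp [382. 263.] thr 95 med 75.0
  box [341, 257, 6, 29, 62] [341.8 273.4] [ 0.3622 -0.1628]
  box [370, 257, 10, 10, 82] [374.7 261.6] [ 0.395  -0.2592]
  box [384, 259, 11, 10, 82] [389.1 263.3] [ 0.3895 -0.301 ]
  box [355, 262, 11, 10, 82] [359.7 266.6] [ 0.381  -0.2151]
  box [402, 262, 11, 10, 79] [406.8 266.2] [ 0.3805 -0.3521]
  box [352, 283, 29, 8, 136] [368.4 285.6] [ 0.3265 -0.2386]
  return _methods._mean(a, axis=axis, dtype=dtype,
  ret = ret.dtype.type(ret / rcount)
```

The first call was refused because of a malformed row, so only the second one ran. It did no harm; I'll carry on from here.

Emit:
{"fn": "arm_command", "kwargs": {"deltas": [0,0,0,-0.03,0.043,0,0,0,-0.035,0.043,0,0,0,0,0]}}

```text
time: 19.8
position: [0.4959, 0.232, 0.1873]
tool_rot: [0.706, 0.708, 0.004, 0.002]
ft_force: [-0.2, -0.6, -0.0]
grip_width: 0.0435
grip_force: 0.0
```

Emit:
{"fn": "arm_command", "kwargs": {"deltas": [0,-0.045,-0.008,0,0,0,-0.045,-0.008,0,0,0,-0.045,-0.008,0,0,0,-0.045,-0.008,0,0,0,-0.045,-0.008,0,0,0,-0.045,-0.008,0,0,0,-0.045,-0.008,0,0,0,-0.045,-0.008,0,0,0,-0.045,-0.008,0,0,0,-0.045,-0.008,0,0,0,-0.045,-0.003,0,0,0,-0.045,0,0,0]}}

```text
time: 21.3
position: [0.4105, -0.3105, 0.1832]
tool_rot: [0.707, 0.708, 0.0, -0.0]
ft_force: [0.4, 0.6, 0.0]
grip_width: 0.0436
grip_force: 0.0
```

Emit:
{"fn": "arm_command", "kwargs": {"deltas": [0,0,0,0.03,0,0,0,0,0.03,0,0,0,0,0,0]}}

```text
time: 21.68
position: [0.4096, -0.3078, 0.1215]
tool_rot: [0.706, 0.708, 0.0, -0.003]
ft_force: [-0.7, 0.4, 0.7]
grip_width: 0.0434
grip_force: 0.0
```

```bash
python3 - <<'E'
from h import *
st()
blobs('wrist',[.39,-.25,.015],100,z=.015,thr=110,amin=150,amax=1500)
blobs('top',[.39,-.28,.012],40,z=.015,thr=95,amin=40,amax=200)
E
```

```text
t 21.68 p [ 0.4096 -0.3078  0.1215] q [ 0.706  0.708  0.    -0.003] j [-0.86  0.53  1.8   0.    0.81 -0.86] F [-0.7  0.4  0.7] w 0.0434 gf 0.0
wrist exp [300. 141.] thr 110 med 58.0
  box [367, 41, 32, 45, 624] [387.5  56.3] [ 0.4659 -0.1792]
  box [277, 89, 27, 28, 596] [290.1 102.2] [ 0.382  -0.2162]
  box [225, 93, 18, 70, 567] [235.4 134.2] [ 0.3311 -0.244 ]
  box [365, 119, 20, 24, 298] [373.4 130.1] [ 0.4573 -0.2401]
  box [294, 138, 25, 26, 515] [306.  150.8] [ 0.3956 -0.2589]
  box [290, 182, 24, 24, 471] [301.6 193.4] [ 0.3909 -0.2999]
  box [284, 230, 22, 11, 201] [294.2 235.6] [ 0.3825 -0.3441]
top exp [382. 263.] thr 95 med 122.0
  box [363, 237, 9, 7, 42] [366.9 239.9] [ 0.4585 -0.2387]
```

Emit:
{"fn": "arm_command", "kwargs": {"deltas": [0,0.047,-0.014,0,0,0,0.047,-0.014,0.02,0,0,0,0,0.04,0,0,0,0,0.035,0,0,0,0,0.015,0,0,0,0,0,0]}}

```text
time: 22.52
position: [0.3834, -0.2156, 0.0137]
tool_rot: [0.706, 0.708, 0.0, 0.0]
ft_force: [-0.3, -0.1, -0.6]
grip_width: 0.0435
grip_force: 0.0
```

```bash
python3 -c "
from h import *
go(.382,-.216)"
```

```text
t 22.52 p [ 0.3834 -0.2156  0.0137] q [0.706 0.708 0.    0.   ] j [-0.77  0.7   2.04  0.    0.4  -0.77] F [-0.3 -0.1 -0.6] w 0.0435 gf 0.0
tool delta [-0.0004 -0.0014 -0.    ]
```

Good. Down, grip, lift.

Emit:
{"fn": "arm_command", "kwargs": {"deltas": [0,0,-0.001,0.008,0,0,0,0,0,0,-1,0,0,0,0,-1,0,0,0,0,-1,0,0,0,0,-1,0,0,-0.02,0,-1,0.01,0.01,-0.05,0,-1,0.02,0.01,-0.05,0,-1,0.03,0.01,-0.05,0,-1,0,0,0,0]}}

```text
time: 23.78
position: [0.4136, -0.1547, 0.1788]
tool_rot: [0.705, 0.709, 0.001, 0.004]
ft_force: [0.3, -0.4, -0.5]
grip_width: 0.0222
grip_force: 30.0
```

Emit:
{"fn": "arm_command", "kwargs": {"deltas": [-1,0.0403,0.0147,0,0,-1,0.0403,0.0147,0,0,-1,0.0403,0.0147,0,0,-1,0.0403,0.0147,0,0,-1,0.0403,0.0147,0,0,-1,0.0403,0.0147,0,0,-1,0.0403,0.0147,0,0,-1,0.0403,0.0147,0,0,-1,0.0403,0.0147,0,0,-1,0.0403,0.0147,0,0,-1,0,0,0.03,0.09,-1,0,0,0.03,0]}}

```text
time: 25.28
position: [0.5574, 0.248, 0.1131]
tool_rot: [0.737, 0.675, -0.001, -0.0]
ft_force: [-0.6, -0.3, 1.0]
grip_width: 0.0224
grip_force: 30.0
```

Emit:
{"fn": "arm_command", "kwargs": {"deltas": [-1,0,0,0,0,-1,0,0,0,0]}}

```text
time: 25.52
position: [0.5581, 0.2477, 0.1153]
tool_rot: [0.738, 0.675, -0.0, -0.0]
ft_force: [0.3, 0.0, -0.0]
grip_width: 0.0225
grip_force: 30.0
```

```bash
python3 -c "
from h import *
go(.5599,.2472)"
```

```text
t 25.52 p [0.5581 0.2477 0.1153] q [ 0.738  0.675 -0.    -0.   ] j [ 0.23  0.64  1.56 -0.    0.94  0.32] F [ 0.3  0.  -0. ] w 0.0225 gf 30.0
tool delta [-0.0003  0.0018 -0.    ]
```

Emit:
{"fn": "arm_command", "kwargs": {"deltas": [-1,0,0.001,0.015,0,-1,0,0,0.0115,0,-1,0,0,0,0,-0.28,0,0,0,0,-0.28,0,0,0,0,-0.28,0,0,-0.01,0,-0.28,0,0,-0.04,0,0,0,0,-0.05,-0.045,0,0,0,0,-0.045,0,0,0,0,0]}}

```text
time: 26.78
position: [0.5591, 0.2481, 0.1906]
tool_rot: [0.707, 0.708, 0.001, 0.001]
ft_force: [0.8, -0.7, 0.0]
grip_width: 0.0425
grip_force: 0.0
```

Emit:
{"fn": "arm_command", "kwargs": {"deltas": [0,-0.045,-0.0145,0,0,0,-0.045,-0.0145,0,0,0,-0.045,-0.0145,0,0,0,-0.045,-0.0145,0,0,0,-0.045,-0.0145,0,0,0,-0.045,-0.0145,0,0,0,-0.045,-0.0145,0,0,0,-0.045,-0.0145,0,0,0,-0.045,-0.0145,0,0,0,-0.045,-0.0145,0,0,0,-0.045,0,0,0,0,-0.045,0,0,0]}}

```text
time: 28.28
position: [0.4142, -0.2933, 0.1887]
tool_rot: [0.707, 0.707, 0.0, -0.001]
ft_force: [0.2, 0.1, 0.4]
grip_width: 0.0432
grip_force: 0.0
```

```bash
python3 - <<'E'
from h import *
go(.3955,-.259)
im,d,P=look('side');cv2.imwrite('pics/s20.png',im[:,:,::-1])
for q in [(.514,.2503),(.5599,.2472),(.5113,.2204)]:
    u,v=proj(P,[*q,.095]);print(np.round([u,v]));print(im[int(v)-5:int(v)+6,int(u)-8:int(u)+9].mean(2).astype(int))
blobs('wrist',[.39,-.27,.015],110,z=.015,thr=110,amin=150,amax=1500)
E
```

```text
t 28.27 p [ 0.4142 -0.2933  0.1887] q [ 0.707  0.707  0.    -0.001] j [-0.84  0.42  1.76  0.    0.96 -0.84] F [0.2 0.1 0.4] w 0.0432 gf 0.0
tool delta [ 0.0344 -0.0187  0.0001]
[307. 121.]
[[153 170 175 182 206 197 169 192 221 156  34  36  40  56  76  81  80]
 [185 194 204 205 220 218 202 217 228 186 137 161 171 181 212 237 214]
 [190 189 190 187 185 189 193 192 187 180 182 196 206 206 222 236 222]
 [195 186 191 184 187 186 213 238 241 235 223 198 190 188 187 187 189]
 [205 182 177 175 170 192 242 251 252 252 249 224 191 187 185 188 192]
 [217 224 225 225 219 232 247 251 253 253 250 227 189 175 172 171 181]
 [224 238 241 242 236 253 249 232 241 237 235 239 232 224 223 234 230]
 [221 238 240 241 236 245 248 250 250 246 236 229 235 241 242 245 242]
 [215 236 241 241 239 222 227 243 243 237 220 201 228 239 240 239 238]
 [214 234 240 240 241 235 225 210 206 207 217 228 236 240 240 240 240]
 [211 234 242 241 241 242 239 234 233 232 238 240 240 240 239 239 238]]
[321. 122.]
[[212 237 214 203 222 185 114  80  82  79  61  41  38  42  32  32  24]
 [222 236 222 218 226 198 158 171 183 187 208 
[... 1169 characters left out ...]
239]
 [197 215 236 241 242 241 241 241 243 241 241 241 241 241 241 240 241]
 [195 213 234 240 242 242 241 242 241 241 242 242 241 241 241 240 241]
 [195 214 234 241 241 241 241 240 241 241 242 240 240 241 241 240 240]
 [197 213 234 241 243 240 241 241 241 241 241 240 240 241 240 240 240]]
wrist exp [298. 159.] thr 110 med 69.0
  box [374, 55, 34, 61, 1052] [395.6  79.1] [ 0.4978 -0.184 ]
  box [350, 113, 28, 25, 255] [361.6 127.3] [ 0.463  -0.2345]
  box [238, 130, 14, 29, 245] [246.  143.7] [ 0.3304 -0.2526]
  box [293, 139, 21, 21, 339] [302.8 149. ] [ 0.3958 -0.2588]
  box [324, 197, 20, 20, 321] [333.7 206.6] [ 0.4326 -0.3291]
  box [283, 214, 21, 19, 316] [293.2 222.9] [ 0.3819 -0.3505]
```

Both nuts show as bright spots in the tray where they should be. The third mat nut was knocked to (0.433, -0.329). Now the one at (0.3957, -0.259).

Emit:
{"fn": "arm_command", "kwargs": {"deltas": [0,0.034,-0.0185,0.03,0,0,0,0,0.04,0,0,0,0,0.04,0,0,0,0,0.04,0,0,0,0,0.025,0,0,0,0,0,0]}}

```text
time: 29.12
position: [0.395, -0.2562, 0.0125]
tool_rot: [0.706, 0.708, 0.0, -0.003]
ft_force: [-0.2, 0.3, 0.9]
grip_width: 0.0437
grip_force: 0.0
```

```bash
python3 -c "
from h import *
go(.3957,-.259)"
```

```text
t 29.12 p [ 0.395  -0.2562  0.0125] q [ 0.706  0.708  0.    -0.003] j [-0.81  0.71  1.96  0.    0.47 -0.82] F [-0.2  0.3  0.9] w 0.0437 gf 0.0
tool delta [-0.0028  0.0007 -0.    ]
```

Emit:
{"fn": "arm_command", "kwargs": {"deltas": [0,-0.001,0,0.0072,0,0,0,0,0,0,-1,0,0,0,0,-1,0,0,0,0,-1,0,0,0,0,-1,0,0,-0.02,0,-1,0.01,0.01,-0.05,0,-1,0.02,0.01,-0.05,0,-1,0.03,0.01,-0.05,0,-1,0,0,0,0]}}

```text
time: 30.38
position: [0.4283, -0.1989, 0.1804]
tool_rot: [0.705, 0.709, 0.001, 0.004]
ft_force: [-0.2, 0.3, -0.3]
grip_width: 0.0222
grip_force: 30.0
```

Emit:
{"fn": "arm_command", "kwargs": {"deltas": [-1,0.042,0.0135,0,0,-1,0.042,0.0135,0,0,-1,0.042,0.0135,0,0,-1,0.042,0.0135,0,0,-1,0.042,0.0135,0,0,-1,0.042,0.0135,0,0,-1,0.042,0.0135,0,0,-1,0.042,0.0135,0,0,-1,0.042,0.0135,0,0,-1,0.042,0.0135,0,0,-1,0,0,0.03,0.09,-1,0,0,0.02,0]}}

```text
time: 31.88
position: [0.5592, 0.2209, 0.1239]
tool_rot: [0.737, 0.676, -0.002, -0.001]
ft_force: [0.3, 0.2, -0.3]
grip_width: 0.022
grip_force: 30.0
```

Emit:
{"fn": "arm_command", "kwargs": {"deltas": [-1,0,0,0,0,-1,0,0,0,0]}}

```text
time: 32.12
position: [0.5606, 0.2206, 0.1266]
tool_rot: [0.738, 0.675, -0.0, -0.0]
ft_force: [0.5, 0.7, 0.5]
grip_width: 0.0221
grip_force: 30.0
```

```bash
python3 -c "
from h import *
go(.5578,.2243)"
```

```text
t 32.12 p [0.5606 0.2206 0.1266] q [ 0.738  0.675 -0.    -0.   ] j [ 0.19  0.62  1.58 -0.    0.95  0.28] F [0.5 0.7 0.5] w 0.0221 gf 30.0
tool delta [ 0.0035 -0.0031  0.    ]
```

Emit:
{"fn": "arm_command", "kwargs": {"deltas": [-1,0.003,-0.003,0.015,0,-1,0,0,0.0225,0,-1,0,0,0,0,-0.28,0,0,0,0,-0.28,0,0,0,0,-0.28,0,0,-0.01,0,-0.28,0,0,-0.04,0,0,0,0,-0.05,-0.045,0,0,0,0,-0.045,0,0,0,0,0]}}

```text
time: 33.38
position: [0.558, 0.2244, 0.191]
tool_rot: [0.707, 0.708, 0.001, 0.001]
ft_force: [0.2, -0.3, -0.6]
grip_width: 0.0429
grip_force: 0.0
```

Emit:
{"fn": "arm_command", "kwargs": {"deltas": [0,-0.05,-0.0145,0,0,0,-0.05,-0.0145,0,0,0,-0.05,-0.0145,0,0,0,-0.05,-0.0145,0,0,0,-0.05,-0.0145,0,0,0,-0.05,-0.0145,0,0,0,-0.05,-0.0145,0,0,0,-0.05,-0.0145,0,0,0,-0.05,-0.0145,0,0,0,-0.05,-0.0145,0,0,0,-0.05,0,0,0,0,-0.05,0,0,0]}}

```text
time: 34.88
position: [0.4131, -0.3773, 0.1889]
tool_rot: [0.707, 0.707, 0.0, -0.001]
ft_force: [-0.2, 0.1, -0.3]
grip_width: 0.0436
grip_force: 0.0
```

```bash
python3 - <<'E'
from h import *
go(.3819,-.3515)
blobs('side',[.535,.23,.095],20,z=.095,thr=246,amin=5)
blobs('wrist',[.39,-.33,.015],110,z=.015,thr=110,amin=150,amax=1500)
E
```

```text
t 34.88 p [ 0.4131 -0.3773  0.1889] q [ 0.707  0.707  0.    -0.001] j [-0.94  0.48  1.63  0.    1.03 -0.94] F [-0.2  0.1 -0.3] w 0.0436 gf 0.0
tool delta [ 0.0258 -0.0312  0.0001]
side exp [313. 125.] thr 246 med 203.0
  box [304, 120, 6, 4, 16] [306.5 121.5] [0.5113 0.2491]
  box [319, 121, 5, 2, 8] [321.  121.4] [0.5586 0.2523]
  box [317, 124, 8, 5, 22] [320.5 126.3] [0.5578 0.2249]
wrist exp [299. 137.] thr 110 med 64.0
  box [233, 49, 15, 34, 315] [241.5  66.1] [ 0.3304 -0.2562]
  box [325, 126, 23, 22, 377] [336.2 136.4] [ 0.4328 -0.3299]
  box [283, 146, 20, 21, 336] [292.5 155.8] [ 0.382 -0.352]
  box [246, 177, 18, 63, 664] [256. 206.] [ 0.3351 -0.4136]
  box [390, 204, 18, 42, 527] [399.6 224.4] [ 0.5141 -0.4384]
```

Emit:
{"fn": "arm_command", "kwargs": {"deltas": [0,0.025,-0.031,0.03,0,0,0,0,0.04,0,0,0,0,0.04,0,0,0,0,0.04,0,0,0,0,0.025,0,0,0,0,0,0,0,0,0,0,0]}}

```text
time: 35.85
position: [0.3831, -0.3509, 0.015]
tool_rot: [0.706, 0.708, -0.0, 0.0]
ft_force: [0.3, -0.1, 0.7]
grip_width: 0.0437
grip_force: 0.0
```

```bash
python3 -c "
from h import *
go(.382,-.352)"
```

```text
t 35.85 p [ 0.3831 -0.3509  0.015 ] q [ 0.706  0.708 -0.     0.   ] j [-0.96  0.73  1.84  0.    0.57 -0.96] F [ 0.3 -0.1  0.7] w 0.0437 gf 0.0
tool delta [-0.0011 -0.0011  0.    ]
```

Emit:
{"fn": "arm_command", "kwargs": {"deltas": [0,-0.001,-0.001,0.009,0,0,0,0,0,0,-1,0,0,0,0,-1,0,0,0,0,-1,0,0,0,0,-1,0,0,-0.02,0,-1,0.01,0.01,-0.05,0,-1,0.02,0.01,-0.05,0,-1,0.03,0.01,-0.05,0,-1,0,0,0,0]}}

```text
time: 37.1
position: [0.4136, -0.2917, 0.179]
tool_rot: [0.705, 0.709, -0.0, 0.004]
ft_force: [0.1, -0.9, -0.4]
grip_width: 0.0223
grip_force: 30.0
```

Emit:
{"fn": "arm_command", "kwargs": {"deltas": [-1,0.0428,0.0083,0,0,-1,0.0428,0.0083,0,0,-1,0.0428,0.0083,0,0,-1,0.0428,0.0083,0,0,-1,0.0428,0.0083,0,0,-1,0.0428,0.0083,0,0,-1,0.0428,0.0083,0,0,-1,0.0428,0.0083,0,0,-1,0.0428,0.0083,0,0,-1,0.0428,0.0083,0,0,-1,0.0428,0.0083,0,0.045,-1,0.0428,0.0083,0,0.045]}}

```text
time: 38.6
position: [0.5119, 0.2221, 0.1737]
tool_rot: [0.738, 0.675, -0.001, -0.0]
ft_force: [0.2, -0.8, -0.4]
grip_width: 0.0221
grip_force: 30.0
```

Emit:
{"fn": "arm_command", "kwargs": {"deltas": [-1,0,0,0.03,0,-1,0,0,0.02,0,-1,0,0,0,0,-1,0,0,0,0]}}

```text
time: 39.1
position: [0.5125, 0.221, 0.1251]
tool_rot: [0.738, 0.675, -0.0, -0.0]
ft_force: [-0.2, -0.2, 0.2]
grip_width: 0.0224
grip_force: 30.0
```

```bash
python3 -c "
from h import *
go(.5113,.2204)"
```

```text
t 39.1 p [0.5125 0.221  0.1251] q [ 0.738  0.675 -0.    -0.   ] j [ 0.21  0.57  1.69 -0.    0.88  0.3 ] F [-0.2 -0.2  0.2] w 0.0224 gf 30.0
tool delta [-0.0007 -0.0011  0.    ]
```

Emit:
{"fn": "arm_command", "kwargs": {"deltas": [-1,-0.001,-0.003,0.015,0,-1,0,0,0.021,0,-1,0,0,0,0,-0.32,0,0,0,0,-0.32,0,0,0,0,-0.32,0,0,-0.01,0,-0.32,0,0,-0.04,0,0,0,0,-0.05,-0.045,0,0,0,0,-0.045,0,0,0,0,0]}}

```text
time: 40.35
position: [0.5094, 0.2208, 0.1909]
tool_rot: [0.707, 0.708, 0.001, 0.001]
ft_force: [0.5, -0.7, 1.2]
grip_width: 0.0425
grip_force: 0.0
```

Emit:
{"fn": "arm_command", "kwargs": {"deltas": [0,-0.046,-0.0065,0,0,0,-0.046,-0.0065,0,0,0,-0.046,-0.0065,0,0,0,-0.046,-0.0065,0,0,0,-0.046,-0.0065,0,0,0,-0.046,-0.0065,0,0,0,-0.046,-0.0065,0,0,0,-0.046,-0.0065,0,0,0,-0.046,-0.0065,0,0,0,-0.046,-0.0065,0,0,0,-0.046,-0.0065,0,0,0,-0.046,-0.0065,0,0]}}

```text
time: 41.85
position: [0.4315, -0.3326, 0.1889]
tool_rot: [0.707, 0.707, 0.0, -0.001]
ft_force: [0.9, -0.4, -0.3]
grip_width: 0.0435
grip_force: 0.0
```

Emit:
{"fn": "arm_command", "kwargs": {"deltas": [0,0,0,0,0.1745,0,0,0,0,0.1745,0,0,0,0,0.1745,0,0,0,0,0.1745,0,0,0,0,0.1745,0,0,0,0,0.1745,0,0,0,0,0.1745,0,0,0,0,0.1745,0,0,0,0,0.1745,0,0,0,0.04,0,0,0,0,0,0]}}

```text
time: 43.22
position: [0.4302, -0.3293, 0.1468]
tool_rot: [1.0, 0.001, -0.003, -0.003]
ft_force: [0.2, 0.3, 1.4]
grip_width: 0.0437
grip_force: 0.0
```

```bash
python3 - <<'E'
from h import *
go(.4328,-.3298)
blobs('side',[.535,.23,.095],20,z=.095,thr=246,amin=5)
blobs('side',[.4328,-.3298,.015],15,z=.015,amin=5)
E
```

```text
t 43.23 p [ 0.4302 -0.3293  0.1468] q [ 1.     0.001 -0.003 -0.003] j [-0.86  0.52  1.71 -0.    0.92  0.71] F [0.2 0.3 1.4] w 0.0437 gf 0.0
tool delta [ 0.0026  0.0005 -0.    ]
side exp [313. 125.] thr 246 med 202.5
  box [304, 120, 6, 5, 18] [306.5 121.8] [0.5114 0.2476]
  box [318, 121, 6, 3, 10] [320.5 121.6] [0.557  0.2509]
  box [303, 125, 7, 4, 12] [305.6 126.3] [0.5098 0.2224]
  box [317, 124, 8, 5, 21] [320.3 126.2] [0.5573 0.2253]
side exp [262. 285.] thr 102.0 med 57.0
  box [270, 274, 7, 24, 106] [273.7 288.3] [ 0.4625 -0.3386]
  box [258, 282, 10, 10, 82] [262.3 286.7] [ 0.4339 -0.3351]
```

Emit:
{"fn": "arm_command", "kwargs": {"deltas": [0,0.0015,0,0.04,0,0,0,0,0.04,0,0,0,0,0.04,0,0,0,0,0.012,0,0,0,0,0,0,0,0,0,0,0]}}

```text
time: 44.08
position: [0.4347, -0.3325, 0.019]
tool_rot: [1.0, 0.001, 0.001, 0.001]
ft_force: [0.2, 0.8, 0.5]
grip_width: 0.0438
grip_force: 0.0
```

```bash
python3 - <<'E'
from h import *
go(.4328,-.3305)
blobs('side',[.4328,-.3298,.015],15,z=.015,amin=5)
E
```

```text
t 44.08 p [ 0.4347 -0.3325  0.019 ] q [1.    0.001 0.001 0.001] j [-0.86  0.74  1.77  0.    0.63  0.71] F [0.2 0.8 0.5] w 0.0438 gf 0.0
tool delta [-0.0019 -0.002  -0.    ]
side exp [262. 285.] thr 123.5 med 78.5
  box [271, 274, 6, 24, 82] [274.4 287.8] [ 0.4639 -0.3369]
```

Emit:
{"fn": "arm_command", "kwargs": {"deltas": [0,-0.002,-0.001,0.0135,0,0,0,0,0,0,-1,0,0,0,0,-1,0,0,0,0,-1,0,0,0,0,-1,0,0,-0.02,0,-1,0,0,-0.05,0,-1,0,0,-0.05,0,-1,0,0,-0.05,0,-1,0,0,0,0]}}

```text
time: 45.38
position: [0.4337, -0.3326, 0.1781]
tool_rot: [1.0, 0.001, 0.003, 0.004]
ft_force: [-0.2, 0.2, -0.7]
grip_width: 0.0224
grip_force: 30.0
```

Emit:
{"fn": "arm_command", "kwargs": {"deltas": [-1,0,0,0,-0.1745,-1,0,0,0,-0.1745,-1,0,0,0,-0.1745,-1,0,0,0,-0.1745,-1,0,0,0,-0.1745,-1,0,0,0,-0.1745,-1,0,0,0,-0.1745,-1,0,0,0,-0.1745,-1,0,0,0,-0.1745,-1,0,0,0,0]}}

```text
time: 46.62
position: [0.4311, -0.3298, 0.1726]
tool_rot: [0.707, 0.707, 0.0, -0.001]
ft_force: [0.3, 0.3, 0.2]
grip_width: 0.0224
grip_force: 30.0
```

Emit:
{"fn": "arm_command", "kwargs": {"deltas": [-1,0.0433,0.0063,0,0,-1,0.0433,0.0063,0,0,-1,0.0433,0.0063,0,0,-1,0.0433,0.0063,0,0,-1,0.0433,0.0063,0,0,-1,0.0433,0.0063,0,0,-1,0.0433,0.0063,0,0,-1,0.0433,0.0063,0,0,-1,0.0433,0.0063,0,0,-1,0.0433,0.0063,0,0,-1,0.0433,0.0063,0,0.045,-1,0.0433,0.0063,0,0.045]}}

```text
time: 48.12
position: [0.5077, 0.1903, 0.1732]
tool_rot: [0.739, 0.674, -0.001, -0.0]
ft_force: [-0.3, -1.2, -0.1]
grip_width: 0.0227
grip_force: 30.0
```

Emit:
{"fn": "arm_command", "kwargs": {"deltas": [-1,0,0,0.03,0,-1,0,0,0.02,0,-1,0,0,0,0,-1,0,0,0,0]}}

```text
time: 48.62
position: [0.5085, 0.1889, 0.1241]
tool_rot: [0.738, 0.675, 0.0, 0.0]
ft_force: [-0.3, -0.7, -0.4]
grip_width: 0.0231
grip_force: 30.0
```

```bash
python3 -c "
from h import *
go(.5074,.1890)"
```

```text
t 48.62 p [0.5085 0.1889 0.1241] q [0.738 0.675 0.    0.   ] j [0.15 0.56 1.73 0.   0.85 0.24] F [-0.3 -0.7 -0.4] w 0.0231 gf 30.0
tool delta [ 0.     -0.0011 -0.    ]
```

Emit:
{"fn": "arm_command", "kwargs": {"deltas": [-1,0,-0.001,0.02,0,-1,0,0,0.0153,0,-1,0,0,0,0,-0.3,0,0,0,0,-0.3,0,0,0,0,-0.3,0,0,-0.01,0,-0.3,0,0,-0.04,0,-0.3,0.005,-0.04,-0.02,0,-0.3,0.01,-0.042,0,0,-0.3,0,0,0,0,-0.3,0,0,0,0]}}

```text
time: 50.0
position: [0.428, 0.2114, 0.1594]
tool_rot: [0.737, 0.675, 0.001, 0.001]
ft_force: [-0.5, -0.2, 0.6]
grip_width: 0.0304
grip_force: 0.0
```

```bash
python3 - <<'E'
from h import *
go(.428,.209)
im=blobs('side',[.535,.215,.095],22,z=.095,thr=246,amin=5)
blobs('top',[.508,.189,.097],8,z=.097,amin=5);im,d,P=look('top')
u,v=proj(P,[.428,.209,.105]);print(u,v);print(im[int(v)-7:int(v)+8,int(u)-18:int(u)+18:2].max(2))
im,d,P=look('side');u,v=proj(P,[.428,.209,.105]);print(u,v);print(im[int(v)-13:int(v)+14:2,int(u)-12:int(u)+13].max(2))
E
```

```text
t 50.0 p [0.428  0.2114 0.1594] q [0.737 0.675 0.001 0.001] j [ 0.22  0.43  1.86 -0.    0.85  0.31] F [-0.5 -0.2  0.6] w 0.0304 gf 0.0
tool delta [-0.0024  0.0002 -0.    ]
side exp [313. 128.] thr 246 med 187.0
  box [307, 120, 3, 2, 6] [308.  120.5] [0.5159 0.255 ]
  box [319, 121, 5, 2, 8] [321.  121.4] [0.5586 0.2523]
  box [318, 124, 7, 5, 19] [320.7 126.2] [0.5584 0.2255]
top exp [215. 221.] thr 225.0 med 180.0
206.2927126379019 249.36793551491817
[[ 83  96  84  60  31  43  60  84  92  76  69  65  56  54  50  86 132  65]
 [ 80  85  84  63  36  30  67  88  91  77  74  65  59  51  52  99 124  66]
 [ 80  75  82  66  37  39  69  81  93  86  73  63  63  59  55 128 134  70]
 [ 77  80  74  56  33  38  64  88  94  84  68  61  61  64  52 158 150  78]
 [ 75  77  78  61  40  51  72  88  94  81  68  63  58  59  56 170 148  79]
 [ 76  76  81  55  27  60 106 106 104  92  83  72  67  58  63 172 115  56]
 [ 79  79  74  53  31  59 128 119 116 129 127 110 101  91  94 174  95  61]
 [ 77  77  78  53  37  63 133 150 125 148 145 143 137 131 132 144  75  74]
 [ 77  75  76  52  37  60 124 148 125 141 1
[... 1291 characters left out ...]
61 175 175 153 147 146 120 128 139 140
  156 169 170 173 171 172 156]
 [149 186 152 130 125 115 123 113  97  87 121 147 149 127  96  82  73  65
   68  65  71  73  82  84  82]
 [150  90  64  59  57  52  49  44  57 110 147 154 142 115 108  98 105 101
   97 100 102 102  99  98  96]
 [ 59  49  47  44  47  48  40  44  57 117 154 149 155 185 168 116 102 104
  100  97 101 101 107 116 116]
 [ 56  50  45  43  71 152 136  65  64  96 113 115 113 123 141 185 176 158
  155 148 150 141 130 122 163]
 [ 67  48  43  47  51  50 149 132  84  89  96 106 112 113 117 111 103 110
  126 133 136 135 139 200 200]
 [121 116 108 105 105 108  95 113 128 119 117 114 113 106  99  97  94  94
  107 115 121 118 132 241 229]]
```

```bash
python3 - <<'E'
from h import *
im,d,P=look('wrist')
for n,q in dict(A=(.5074,.189),B=(.509,.221),C=(.514,.25),D=(.558,.2243),E=(.56,.2475),none=(.58,.23)).items():
    u,v=proj(P,[*q,.095]);print(n,np.round([u,v]))
    if 8<v<392 and 8<u<632: print(im[int(v)-18:int(v)+19:4,int(u)-18:int(u)+19:3].max(2), np.round(dep(P,d,u,v),3))
u,v=proj(P,[.428,.209,.105]);print('bar',u,v)
E
```

```text
A [416. 232.]
[[225 226 227 226 222 217 218 223 225 225 226 226 226]
 [224 228 223 179 186 206 214 216 195 218 227 229 226]
 [223 218 174 210 218 183 193 191 193 206 217 225 224]
 [224 180 199 201 184 209 211 211 212 208 216 224 226]
 [223 184 205 191 209 213 212 210 196 209 213 227 228]
 [221 212 208 193 210 209 212 207 195 209 211 225 226]
 [223 221 210 203 201 209 210 209 209 222 224 224 225]
 [224 224 223 224 221 213 209 214 222 224 222 223 224]
 [184 183 171 175 181 180 168 163 175 177 177 167 167]
 [ 64  65  63  62  63  63  65  64  65  66  65  65  63]] [0.507 0.19  0.097]
B [418. 196.]
[[213 213 215 216 217 216 216 218 218 220 217 218 220]
 [217 218 216 214 202 197 200 206 220 221 222 220 220]
 [215 216 192 182 215 221 214 206 217 207 220 220 219]
 [214 194 191 218 189 197 207 211 211 219 213 217 217]
 [215 174 215 189 208 215 213 210 210 212 210 214 216]
 [218 181 212 181 212 214 215 215 203 212 210 221 218]
 [223 202 205 202 212 210 209 207 204 211 212 223 223]
 [226 225 208 215 209 210 211 213 210 210 221 224 227]
 [226 225 225 222 211 213 212 218 221 222 222 221 225]
 [226 
[... 1751 characters left out ...]
183 210 254 254 242 253 255 249 218 212 215 218 243]] [0.559 0.248 0.097]
none [507. 177.]
[[255 254 219 218 213 241 243 243 243 244 243 242 243]
 [253 219 217 216 219 244 243 243 243 243 243 243 243]
 [219 219 218 215 229 244 242 243 243 243 243 243 242]
 [218 217 218 220 239 243 243 243 243 243 242 243 243]
 [218 212 215 218 243 243 243 243 243 243 243 243 242]
 [250 217 220 227 243 243 243 243 243 242 243 243 243]
 [254 220 219 234 243 243 243 243 243 243 243 243 243]
 [254 222 220 241 243 243 243 243 243 243 243 243 243]
 [252 220 222 243 243 243 243 242 243 243 243 242 236]
 [224 221 227 244 243 243 243 243 240 224 145 103  96]] [0.586 0.227 0.085]
bar 320.636322392294 221.8173515199167
```

All five nuts lie flat in the tray, with depth about 0.097 at each spot. Now pinching the bar.

Emit:
{"fn": "arm_command", "kwargs": {"deltas": [-0.3,-0.002,0,0.02,0,-0.3,0,0,0.02,0,-0.3,0,0,0.015,0,-0.3,0,0,0.01,0,-0.3,0,0,0,0,-1,0,0,0,0,-1,0,0,0,0,-1,0,0,0,0]}}

```text
time: 51.25
position: [0.4282, 0.2093, 0.0941]
tool_rot: [0.737, 0.675, 0.002, 0.001]
ft_force: [1.6, -1.0, -2.1]
grip_width: 0.009
grip_force: 30.0
```

Emit:
{"fn": "arm_command", "kwargs": {"deltas": [-1,0,0.0012,-0.0105,0,-1,0,0.0018,-0.0104,0,-1,0,0.0023,-0.0103,0,-1,0,0.0028,-0.0101,0,-1,0,0.0033,-0.01,0,-1,0,0.0038,-0.0099,0,-1,0,0.0043,-0.0096,0,-1,0,0.0048,-0.0094,0,-1,0,0.0052,-0.0092,0,-1,0,0.0057,-0.0089,0,-1,0,0.0061,-0.0085,0,-1,0,0.0066,-0.0083,0]}}

```text
time: 52.75
position: [0.4733, 0.2042, 0.2088]
tool_rot: [0.737, 0.675, -0.002, -0.001]
ft_force: [0.9, -4.5, -3.3]
grip_width: 0.0091
grip_force: 30.0
```

Emit:
{"fn": "arm_command", "kwargs": {"deltas": [-1,0,0,0,0,-1,0,0,0,0,-1,0,0,0,0,-1,0,0,0,0,-1,0,0,0,0,-1,0,0,0,0,-1,0,0,0,0,-1,0,0,0,0,-1,0,0,0,0,-1,0,0,0,0,-1,0,0,0,0,-1,0,0,0,0]}}

```text
time: 54.25
position: [0.4731, 0.2043, 0.2085]
tool_rot: [0.737, 0.675, -0.002, -0.0]
ft_force: [1.1, -6.4, -2.0]
grip_width: 0.009
grip_force: 30.1
```

```bash
cat >> h.py <<'E'
def rail(im,d,P,n=''):
    o=np.array([.637,.189,0]);X=np.array([.996,-.09,0]);Y=np.array([.09,.996,0]);Z=np.array([0,0,1])
    o=o+.0015*X+.0515*Y+.0835*Z;xr=np.cos(.38)*X-np.sin(.38)*Z;zr=np.sin(.38)*X+np.cos(.38)*Z
    print(n)
    for s in range(0,152,6):
        r=[]
        for y in (-8,-4,0,4,8):
            u,v=proj(P,o+s/1e3*xr+y/1e3*Y+.013*zr); r.append(int(im[int(round(v)),int(round(u))].mean()) if 0<=v<400 and 0<=u<640 else -1)
        print(s,r,end='; ')
    print()
E
python3 - <<'E'
from h import *
st()
for n in ('side','top'):
    im,d,P=look(n,'r_'+n); rail(im,d,P,n)
blobs('side',[.7,.23,.07],40,z=.07,thr=246,amin=5)
E
```

```text
t 54.25 p [0.4731 0.2043 0.2085] q [ 0.737  0.675 -0.002 -0.   ] j [ 0.19  0.4   1.72 -0.    1.03  0.28] F [ 1.1 -6.4 -2. ] w 0.009 gf 30.1
side
0 [223, 170, 171, 171, 184]; 6 [228, 228, 190, 190, 190]; 12 [239, 204, 204, 195, 197]; 18 [248, 224, 198, 198, 219]; 24 [227, 242, 238, 235, 235]; 30 [209, 209, 235, 235, 234]; 36 [207, 217, 217, 234, 234]; 42 [226, 234, 236, 236, 234]; 48 [233, 233, 233, 235, 235]; 54 [225, 233, 233, 234, 235]; 60 [244, 235, 235, 235, 235]; 66 [223, 234, 236, 235, 235]; 72 [226, 235, 235, 236, 235]; 78 [230, 232, 235, 235, 235]; 84 [218, 235, 232, 234, 234]; 90 [232, 232, 234, 234, 234]; 96 [233, 234, 234, 235, 235]; 102 [218, 231, 235, 235, 235]; 108 [213, 213, 234, 235, 235]; 114 [238, 234, 234, 237, 236]; 120 [224, 234, 235, 235, 237]; 126 [233, 233, 216, 198, 205]; 132 [253, 246, 246, 222, 189]; 138 [249, 249, 246, 246, 224]; 144 [209, 209, 211, 197, 197]; 150 [117, 105, 105, 116, 140]; 
top
0 [241, 241, 239, 240, 224]; 6 [241, 240, 239, 239, 231]; 12 [241, 240, 240, 240, 222]; 18 [234, 233, 235, 233, 222]; 24 [200, 202, 205, 212, 190]; 30 [221, 222, 222, 219, 215]; 36 [218, 219, 222, 222, 212]; 42 [221, 220, 221, 217, 213]; 48 [221, 221, 221, 219, 211]; 54 [220, 219, 218, 220, 207]; 60 [222, 219, 220, 215, 210]; 66 [219, 221, 219, 218, 204]; 72 [221, 219, 219, 215, 212]; 78 [222, 221, 224, 219, 209]; 84 [216, 220, 218, 218, 210]; 90 [218, 221, 221, 217, 211]; 96 [220, 220, 220, 216, 211]; 102 [222, 221, 221, 217, 209]; 108 [217, 220, 219, 220, 211]; 114 [220, 220, 220, 215, 208]; 120 [227, 220, 222, 221, 206]; 126 [239, 230, 227, 227, 205]; 132 [238, 239, 238, 219, 180]; 138 [236, 240, 240, 216, 189]; 144 [209, 229, 230, 169, 151]; 150 [101, 144, 151, 103, 159]; 
side exp [364. 133.] thr 246 med 119.0
  box [383, 140, 5, 3, 11] [385.3 141. ] [0.7672 0.1909]
  box [370, 155, 18, 12, 151] [378.6 160.3] [0.7397 0.0941]
```

```bash
python3 - <<'E'
from h import *
for n in ('side','top'):
    a=cv2.imread(f'pics/{n}0.png').astype(int).max(2);b=cv2.imread(f'pics/r_{n}.png').astype(int).max(2)
    df=np.abs(b-a);P=imaging.camera_params(n)
    if n=='side': print(df[118:150,343:396:1][::2]); 
    else: print(df[128:180:2,190:222])
im,d,P=look('wrist','wt')
# nuts on tray at tilt .6 : project tray spots
o=np.array([.637,.189,.085]);X=np.array([.996,-.09,0]);Y=np.array([.09,.996,0]);Z=np.array([0,0,1.])
ph=.6;xt=np.cos(ph)*X-np.sin(ph)*Z;zt=np.sin(ph)*X+np.cos(ph)*Z
g=im.max(2)
for y in range(65,-66,-6):
    r=[]
    for x in range(-160,1,6):
        u,v=proj(P,o+x/1e3*xt+y/1e3*Y+.013*zt);r.append(int(g[int(v),int(u)]) if 0<=v<400 and 0<=u<640 else -1)
    print(y,r)
E
```

```text
[[ 38  43  59  39   6   2   4   3   1   0   2   4   0   5   3   0   0   1
    1   0   1   1   3   1   2   1   3   4   4  10   1   3   2   1   2   2
    3   0   3   2   1   0   1   3   3   2   3   2   4   4   0   9   2]
 [ 27  41  33  15  74 126  41   0   3   1   1   3   2   3   1   2   5   1
    1   0   0   2   1   4   0   1  13  10   0   0   5   3   2   1   2   0
    2   1   1   0   0   4   0   2   1   1   2   1   2   2   1   2   0]
 [ 26  10   2   4  59 123  62  16   1   0   1   2   3   1   3   5   4   5
    3   3   2   1   2   2   0   3   3   0   0   2   1   1   4   4   7   1
    1   1   1   3   1   3   3   3   1   1   2   5   1   1   2   2   1]
 [ 32  29  26  19   1   8   5   6   1   4   0   1   3   2   3   1   0   4
    0   2   0   3   2   1   0   2   3   1   2   2   3   2   1   2   0   0
    2   5   2   4   7   5   2   1   1   1   0   2   3   1   3   2   0]
 [124  69  33  25  26  13   5   2   2   0   3   1   1   1   0   0   1   1
    0   0   1   0   2   2   4   4   1   0   2   1   1   2   3   1   1   2
    1   3   1   1   3   1   2   3   4   3   8   0   0   0   3   2   5]
 [ 24
[... 8115 characters left out ...]
 70, 117, 230, 232, 215, 211, 223, 242, 251, 246, 230, 170, 142, 140, 144, 137]
-37 [72, 71, 71, 71, 67, 65, 64, 66, 66, 68, 68, 69, 68, 170, 233, 229, 224, 210, 217, 247, 226, 239, 188, 178, 145, 141, 139]
-43 [68, 70, 70, 71, 72, 72, 70, 68, 66, 66, 66, 68, 69, 70, 83, 233, 253, 240, 221, 221, 219, 226, 186, 181, 173, 158, 136]
-49 [69, 70, 70, 71, 70, 72, 72, 72, 72, 71, 68, 66, 67, 67, 68, 74, 237, 238, 241, 249, 221, 223, 188, 162, 160, 162, 157]
-55 [69, 70, 69, 70, 70, 72, 70, 71, 72, 72, 73, 72, 72, 68, 67, 67, 69, 185, 187, 190, 188, 191, 185, 169, 165, 187, 156]
-61 [67, 69, 68, 69, 70, 70, 70, 72, 71, 70, 72, 73, 72, 72, 73, 74, 69, 66, 166, 192, 191, 191, 191, 188, 187, 160, 147]
```

```bash
cat >> h.py <<'E'
def railh(n):
    im,d,P=look(n)
    o=np.array([.637,.189,0]);X=np.array([.996,-.09,0]);Y=np.array([.09,.996,0]);Z=np.array([0,0,1])
    o=o+.0015*X+.0515*Y+.0835*Z;xr=np.cos(.38)*X-np.sin(.38)*Z;zr=np.sin(.38)*X+np.cos(.38)*Z
    print(n)
    for s in range(-40,152,6):
        r=[]
        for y in (-8,-4,0,4,8):
            u,v=proj(P,o+s/1e3*xr+y/1e3*Y+.007*zr)
            if 0<=v<399 and 0<=u<639: u,v=round(u),round(v);p=dep(P,d,u,v)-o;r.append((int(1e3*p@zr),int(im[v,u].max())))
        print(s,*r)
E
python3 - <<'E'
from h import *
railh('wrist');railh('top')
E
```

```text
wrist
-40 (10, 243) (8, 243) (9, 243) (10, 243) (10, 240)
-34 (7, 243) (7, 243) (8, 243) (8, 243) (8, 222)
-28 (7, 243) (6, 243) (6, 243) (5, 243) (5, 219)
-22 (5, 252) (4, 252) (5, 252) (5, 252) (4, 224)
-16 (3, 239) (3, 230) (3, 224) (2, 221) (3, 222)
-10 (1, 252) (1, 253) (2, 246) (3, 250) (2, 248)
-4 (0, 255) (0, 255) (0, 255) (0, 255) (0, 255)
2 (0, 255) (0, 255) (0, 255) (0, 255) (0, 255)
8 (0, 255) (0, 255) (0, 255) (0, 255) (0, 255)
14 (1, 255) (0, 255) (0, 255) (0, 255) (0, 255)
20 (0, 242) (0, 220) (0, 240) (0, 227) (0, 244)
26 (4, 194) (3, 204) (4, 202) (1, 205) (0, 223)
32 (7, 219) (7, 232) (6, 229) (4, 206) (0, 207)
38 (20, 248) (20, 250) (20, 250) (20, 253) (19, 245)
44 (20, 253) (21, 253) (20, 253) (21, 251) (20, 252)
50 (20, 253) (19, 253) (20, 253) (20, 252) (19, 253)
56 (20, 253) (20, 252) (20, 253) (20, 250) (20, 248)
62 (20, 249) (19, 250) (20, 252) (20, 253) (20, 251)
68 (20, 252) (20, 253) (20, 252) (20, 252) (21, 252)
74 (20, 253) (20, 253) (19, 253) (20, 251) (21, 252)
80 (20, 252) (20, 252) (21, 253) (20, 251) (19, 250)
86 (20, 249) (19, 251) (20, 251) (20, 2
[... 1521 characters left out ...]
218)
74 (24, 225) (20, 224) (24, 224) (20, 222) (22, 217)
80 (20, 221) (21, 225) (22, 224) (21, 223) (24, 220)
86 (21, 224) (18, 223) (22, 225) (21, 223) (24, 217)
92 (1044, 223) (24, 224) (23, 224) (22, 223) (19, 220)
98 (21, 223) (24, 226) (20, 223) (19, 224) (20, 218)
104 (22, 223) (23, 224) (19, 226) (18, 224) (21, 216)
110 (19, 223) (18, 225) (25, 225) (23, 224) (20, 225)
116 (21, 219) (19, 224) (24, 223) (19, 224) (25, 218)
122 (22, 221) (19, 225) (22, 224) (25, 224) (20, 219)
128 (19, 232) (21, 232) (23, 225) (21, 231) (23, 217)
134 (8, 228) (12, 232) (14, 228) (14, 232) (8, 230)
140 (16, 231) (14, 242) (8, 241) (19, 235) (16, 215)
146 (10, 225) (14, 240) (11, 239) (12, 236) (14, 188)
```

Near the entrance the rail floor is bare. A nut's near edge shows at about 26–32 mm and another nut sits at the end stop, which fits five nuts 24 mm apart (40 to 136 mm). The tray is empty, so I'll lower it.

Emit:
{"fn": "arm_command", "kwargs": {"deltas": [-1,0,-0.0066,0.0083,0,-1,0,-0.0061,0.0085,0,-1,0,-0.0057,0.0089,0,-1,0,-0.0052,0.0092,0,-1,0,-0.0048,0.0094,0,-1,0,-0.0043,0.0096,0,-1,0,-0.0038,0.0099,0,-1,0,-0.0033,0.01,0,-1,0,-0.0028,0.0101,0,-1,0,-0.0023,0.0103,0,-1,0,-0.0018,0.0104,0,-1,0,-0.0012,0.0105,0]}}

```text
time: 56.05
position: [0.4282, 0.2097, 0.0942]
tool_rot: [0.738, 0.675, 0.002, 0.001]
ft_force: [-0.7, -0.4, 22.8]
grip_width: 0.0091
grip_force: 30.0
```

Emit:
{"fn": "arm_command", "kwargs": {"deltas": [-1,0,0,0.001,0,-1,0,0,0,0,-0.3,0,0,0,0,-0.3,0,0,0,0,-0.3,0,0,0,0,-0.3,0,0,-0.02,0,-0.3,0,0,-0.04,0,-0.3,0,0,-0.04,0,-0.3,-0.04,0,-0.02,0,-0.3,-0.05,0,0,0,-0.3,-0.05,0,0,0,-0.3,-0.05,0,0,0]}}

```text
time: 57.55
position: [0.4094, 0.0186, 0.2125]
tool_rot: [0.737, 0.676, -0.0, -0.0]
ft_force: [0.8, -0.4, 0.5]
grip_width: 0.0307
grip_force: 0.0
```

Emit:
{"fn": "arm_command", "kwargs": {"deltas": [-0.3,-0.05,0,0,0,-0.3,-0.05,0,0,0,-0.3,-0.05,0,0,0,-0.3,-0.05,0,0,0,-0.3,-0.05,0,0,0,-0.3,-0.05,0,0,0,-0.3,0,0,0,0]}}

```text
time: 58.42
position: [0.3836, -0.2827, 0.2124]
tool_rot: [0.739, 0.674, -0.0, 0.001]
ft_force: [0.4, -0.1, -0.4]
grip_width: 0.0306
grip_force: 0.0
```

```bash
python3 - <<'E'
from h import *
st()
for n in ('top','side'):
    im,d,P=look(n); b=im.astype(int).max(2); a=cv2.imread(f'pics/{n}0.png').astype(int).max(2)
    df=((np.abs(b-a)>35)*255).astype(np.uint8);cv2.imwrite(f'pics/d_{n}.png',df)
    k,l,s,ce=cv2.connectedComponentsWithStats(df)
    for i in range(1,k):
        if s[i,4]>5 and s[i,4]<2000:
            print(n,s[i].tolist(),np.round(ray(P,*ce[i],.02)[:2],3))
railh('top')
E
```

```text
t 58.42 p [ 0.3836 -0.2827  0.2124] q [ 0.739  0.674 -0.     0.001] j [-0.87  0.34  1.81 -0.    0.99 -0.78] F [ 0.4 -0.1 -0.4] w 0.0306 gf 0.0
top [208, 133, 6, 3, 15] [0.789 0.23 ]
top [224, 217, 7, 7, 32] [0.523 0.172]
top [272, 269, 4, 3, 7] [0.375 0.034]
top [276, 268, 4, 5, 10] [0.374 0.022]
top [418, 281, 12, 6, 56] [ 0.331 -0.396]
top [422, 286, 15, 8, 72] [ 0.312 -0.413]
top [394, 295, 7, 5, 25] [ 0.294 -0.318]
top [285, 297, 16, 12, 73] [ 0.282 -0.024]
top [319, 296, 21, 12, 101] [ 0.283 -0.125]
top [344, 302, 56, 9, 220] [ 0.269 -0.246]
top [436, 303, 7, 8, 24] [ 0.267 -0.436]
top [484, 303, 8, 7, 21] [ 0.266 -0.576]
top [493, 302, 4, 3, 8] [ 0.274 -0.596]
top [493, 305, 4, 7, 11] [ 0.259 -0.596]
top [337, 307, 6, 4, 10] [ 0.264 -0.154]
top [300, 309, 12, 6, 41] [ 0.258 -0.059]
top [398, 310, 5, 8, 21] [ 0.248 -0.324]
top [550, 314, 75, 25, 883] [ 0.206 -0.842]
top [307, 317, 8, 10, 32] [ 0.232 -0.074]
top [274, 318, 23, 18, 45] [0.216 0.002]
top [551, 324, 7, 4, 8] [ 0.209 -0.758]
top [619, 330, 3, 3, 6] [ 0.191 -0.943]
top [612, 333, 3, 5, 8] [ 0.181 -0.922]
top [414, 335
[... 4217 characters left out ...]
 219)
74 (23, 222) (20, 224) (23, 223) (23, 221) (17, 218)
80 (21, 221) (18, 222) (20, 225) (22, 222) (21, 221)
86 (19, 223) (23, 221) (18, 226) (21, 224) (22, 218)
92 (22, 222) (20, 223) (23, 222) (24, 224) (17, 221)
98 (23, 223) (22, 223) (24, 224) (21, 220) (25, 217)
104 (19, 222) (24, 223) (23, 225) (16, 223) (23, 214)
110 (22, 221) (20, 226) (18, 223) (20, 226) (23, 222)
116 (19, 219) (22, 224) (17, 223) (21, 222) (24, 218)
122 (22, 222) (22, 223) (25, 224) (21, 223) (24, 221)
128 (21, 231) (24, 231) (15, 227) (25, 230) (23, 218)
134 (15, 229) (14, 231) (8, 228) (10, 229) (10, 228)
140 (11, 230) (17, 241) (18, 240) (15, 233) (15, 215)
146 (9, 224) (12, 239) (16, 239) (12, 234) (11, 185)
```

```bash
python3 -c "
from rig import order
print(order.hand_in())"
```

```text
the job is handed in; nothing more can be done
None
```

The job is handed in; no verdict came back. The dropped nut was drawn out with the hooked rod, all five nuts (that one and four from the mat) were put in the tray and tipped into the feed rail, and the tray is down again with the rod back in its rest. Only the nuts at the two ends of the row were visible in the rail: the other three sit under its cover strip, so I infer them from the empty tray and the row's length.

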